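Align optics barrels in a V-fixture and lock it

TASK

Roll each optics barrel lying in the V-block fixture until the milled flat on its tail faces straight up, leaving every barrel seated in its V-nest. Only then, using the fork spanner and never the bare fingers, turn both clamp screws clockwise to their stops, and finally lay the spanner flat back on its rubber mat. Leave the meter, the lens post and the jar where they are.

Things in the scene. Friction and masses are not known exactly. Their poses are not given: they have to be found in the camera images.
- fixture: Fixed 300x410x10 mm plate with a row of four V-nests at y = -172.5, -57.5, 57.5, 172.5 mm. Origin on the table under the row's middle; x along the barrels, away from the robot. Each nest: two 90-degree V supports 12 mm thick at x = +-36 mm, with 60 mm free between them to grip a barrel; their tops, and the axis of a seated barrel, are 85 mm above the table. Clamp screws at x = 145, y = +-115 mm.
- clamp_a (a joint): Angle q of the captive clamp screw at the fixture's x = 145, y = +115 mm. Grows as the head turns clockwise seen from above: 0 released, stop at 1.57 rad = locked. Stays where it is left; takes about 0.2 N m.
- clamp_b (a joint): The same for the clamp screw at the fixture's x = 145, y = -115 mm.
- clamp_a_head (a point): Centre of the steel key head of the screw at fixture y = +115 mm, 32 mm above the table: an upright bar 26 long x 16 thick x 26 mm tall (19 to 45 mm above the table) with a rounded top, on a 36 mm flange. At angle q the bar lies at (45 degrees - q) from the fixture's x, anticlockwise positive: a spanner on it, handle away from the robot, swings from 45 degrees left to 45 degrees right.
- clamp_b_head (a point): Centre of the steel key head of the screw at fixture y = -115 mm, 32 mm above the table: an upright bar 26 long x 16 thick x 26 mm tall (19 to 45 mm above the table) with a rounded top, on a 36 mm flange. At angle q the bar lies at (45 degrees - q) from the fixture's x, anticlockwise positive: a spanner on it, handle away from the robot, swings from 45 degrees left to 45 degrees right.
- barrel1_center (a point): Aluminium barrel, 40 mm diameter, 0.35 kg, loose in any V-nest (may be absent). Point on its axis, midway between its supports. x along it: round from -65 to 50 mm, then to 92 mm a tail with one bright milled flat 30 mm wide, 13 mm off the axis, with two small dark holes. z: outward normal of the flat, straight up when the flat faces up. It stays at the roll it is left at.
- barrel2_center (a point): Aluminium barrel, 40 mm diameter, 0.35 kg, loose in any V-nest (may be absent). Point on its axis, midway between its supports. x along it: round from -65 to 50 mm, then to 92 mm a tail with one bright milled flat 30 mm wide, 13 mm off the axis, with two small dark holes. z: outward normal of the flat, straight up when the flat faces up. It stays at the roll it is left at.
- barrel3_center (a point): Aluminium barrel, 40 mm diameter, 0.35 kg, loose in any V-nest (may be absent). Point on its axis, midway between its supports. x along it: round from -65 to 50 mm, then to 92 mm a tail with one bright milled flat 30 mm wide, 13 mm off the axis, with two small dark holes. z: outward normal of the flat, straight up when the flat faces up. It stays at the roll it is left at.
- barrel4_center (a point): Aluminium barrel, 40 mm diameter, 0.35 kg, loose in any V-nest (may be absent). Point on its axis, midway between its supports. x along it: round from -65 to 50 mm, then to 92 mm a tail with one bright milled flat 30 mm wide, 13 mm off the axis, with two small dark holes. z: outward normal of the flat, straight up when the flat faces up. It stays at the roll it is left at.
- spanner_grip (a point): Fork spanner, 0.25 kg, lying flat: yellow handle bar 125 long x 30 wide x 22 mm tall, from x = -75 to +50 mm. This point is in the handle, 11 mm above its underside; x points to the steel fork (towards the robot at the start), z up. It works either face up.
- spanner_fork (a point): Middle of the fork's opening, 90 mm along x from spanner_grip, 11 mm above the underside. Two prongs 16 mm tall (3 to 19 mm above the underside), 8 mm thick, 20 mm apart, reaching 21 mm past this point, open in front, above and below: lower it over a key head, spanner along the head's bar, underside 20 to 24 mm above the table.
- mat: Black rubber tool mat fixed to the table, 240 (x) x 110 (y) x 3 mm, left or right of the fixture. Origin at the centre of its underside.
- meter: Bystander: blue power meter box 160x100x55 mm, on the other side of the fixture. Origin at the centre of its underside.
- lens_post: Bystander: lens on a steel post with a round 60 mm foot, 150 mm tall. Origin at the centre of its underside.
- jar: Bystander: jar of 56 mm diameter, 75 mm tall. Origin at the centre of its underside.
There are look-alikes about, which are no part of the job. What is shaped like the part that bears barrel1_center but red or turquoise is not meant.

How it is judged:
By the outcome, as a careful person would: the job done as asked, in the order asked, and still so for the second after the job is handed in, with the robot touching nothing.
Of barrel1, barrel2, barrel3, barrel4 only 2 to 3 are there at a start; the rules pass over those that are not, and their reading is None.
At some moment in a run one of spanner may be knocked a few centimetres aside while the robot is not near it.
Once in a run the grip may slacken for a moment while it holds something.
It also fails if it takes over 210 s, if anything falls off the work surface, if the arm or the gripper's body presses on something with over 40 N, if the wrist force passes 120 N, or if a joint passes its speed limit or range.

ROBOT

A 6-joint arm with a two-finger parallel gripper is mounted at the origin on the work surface. World frame = base frame: x ahead of the robot, y to its left, z up, the work surface at z = 0. Lengths are in m, angles in rad, forces in N, time in s.
With the tool pointing down it reaches from about 0.4 to 0.825 m from the base axis. Payload 7 kg.
Tool frame: the origin (TCP) lies at the centre of the arm's flange, where the gripper is bolted on; the fingertips stand 178 mm ahead of it and the grasp point (between the pads) lies arm.tcp_to_grasp ahead of it (arm.tcp_to_grasp is the distance from the TCP to the grasp point, in m); z points along the fingers, y is the direction in which the jaws open and shut (so a half turn about z gives the same grasp; the last joint's range is limited). The gripper opens to 88 mm and grips with 3 to 60 N. Pads are 19 mm wide; open, the fingers measure 130 mm over their backs; the gripper's body (78 mm by 193 mm) begins 47 mm behind the grasp point.
Start: joints at [1.632, 0.359, 0.012, 0, -1.224, -0.288], TCP at [0.152, 0.658, 0.405] pointing down, gripper open.
Joint ranges: [-3.07, 3.07], [-1.43, 2.12], [-1.02, 1.25], [-3.03, 1.67], [-3.05, -0], [-3.03, 3.03]. Speed limits (rad/s): [2.39, 2.39, 3.01, 3.14, 3.14, 3.14].

INTERFACE

Orientations are given as [roll, pitch, yaw] about the fixed x, y, z axes, in that order (R = Rz(yaw) Ry(pitch) Rx(roll)).
In Python, from station import arm gives the robot as it stands.
- The arm moves only by the tool move_arm, never from a script. Its argument "deltas" is a list of rows, each a list of 6 numbers: the shift along the world's x, y, z in mm, then the turn, a rotation vector about the world's x, y, z in degrees. In form: [[tx, ty, tz, ax, ay, az], ...]. A call has exactly 5 rows; each row shifts and turns the commanded pose from where the row before left it; what a row does not reach is not made up. A row lasts 1/12 s, in which the tool goes at most 41.7 mm and 7.16 degrees, less where a joint would pass 70% of its speed; a pose out of reach is approached as far as the arm can. A call with a gripper value outside its range is refused whole. "claw" is the closure in counts, from 0 (fully open) to 255 (shut), set as the call begins (left out, the last holds). The fingers move at their own pace and stop on an object; "squeeze" is the grip in N (left out, the last holds). Time passes only in rows, so rows that do not move let the fingers close, or fill a call up. It gives the time, the measured TCP pose, the force and the opening at its end, in the units of the state.
- arm.get_state(): the state, without advancing time (a new reading comes with each control period).
- arm.grab_frame(name): name is "side" or "top" or "wrist"; returns the picture (480x640x3 uint8, red, green, blue); there is no depth.
- arm.calibration(name): a dict with "intrinsics" (3x3 intrinsics, pixels), "k1" (the pictures are not rectified: a ray, as slopes to the right and down, at radius r is drawn at 1 + k1 r^2 times it, then the intrinsics apply), "T" (4x4, takes a point from camera to world coordinates); the wrist camera has in their place "mount" (4x4, takes a point from camera to tool coordinates, whose origin is the TCP and whose axes are the flange's). Camera axes: x right, y up, looking along -z (the intrinsics and any distortion apply to the point x, -y, -z); pixel columns grow to the right and rows downward; lengths in m; the calibration is good to about 2 mm. A picture is of the moment at which its call begins: read the wrist's pose just before it. calibration takes no time and is no camera call.
- arm.job_done(): hands the job in, once; it reports no verdict.
Trained networks look in the newest picture that a camera, given by its name, has taken for a name from the list of things; names that differ only in an ending like _2 or _b are one class to them, and where a whole thing is asked for, a point or a joint stands for the part that bears it (a point fixed in the world has none). Each returns a list of dicts, best first, with "score" (0 to 1); they miss things now and then, are a little off and sometimes report something else, mostly with a low value. They report only what shows in the picture. A call takes as long as a camera call. They do not tell look-alikes from the thing itself.
- arm.spot_in(thing, camera): "xy" ([column, row] in pixels, amid what is visible of it).
- arm.masks_of(thing, camera): "pixels" (480x640 bool, what is visible of it) and "xy" ([column, row] in pixels, amid what is visible of it).
- arm.spot_point(thing, camera): "xy" ([column, row] in pixels: a listed point, or the origin of a listed thing).
The state is a dict: "t": time; "q": joint angles; "qd": joint speeds; "joint_efforts": joint torques, N m; "eef_pos": TCP position; "ee_rot": TCP orientation; "force": force on the tool from outside, world axes, zero at the start; "moment": the same for the moment, N m; "width": finger opening in m.
Only numpy, scipy, OpenCV 4.12 (cv2) and the standard library are available. Lean on these libraries where they do the work, as an engineer would, in place of code of your own. Each camera call takes 0.05 s, during which the arm holds its last target. There are 200 camera calls.

## Working session

There is one attempt and no reset: what is moved stays moved. The work goes in short steps, Python scripts to look and compute and a tool call to move; the robot and the scene stay as the last step left them, time stands still between calls to the robot, and variables do not carry over. Pictures are saved under pics/ and viewed, about 12 in all and at most 16, crops included, and the job is handed in when it is done.

Besides the shell and the picture viewer there is one more tool, called as a command line: name --pt "numbers of a row" for each row, then --argument value for the rest. move_arm: Moves the arm, as the interface text tells. Its arguments: {"type":"object","properties":{"deltas":{"type":"array","items":{"type":"array","items":{"type":"number"}}},"claw":{"type":"number"},"squeeze":{"type":"number"}},"required":["deltas"]}

```bash
ls; mkdir -p pics
cat > h.py <<'E'
import numpy as np, cv2
from station import arm
from scipy.spatial.transform import Rotation as R
def camT(name, st=None):
    c=arm.calibration(name)
    if name!='wrist': return c,np.array(c['T'])
    st=st or arm.get_state()
    T=np.eye(4);T[:3,:3]=R.from_euler('xyz',st['ee_rot']).as_matrix();T[:3,3]=st['eef_pos']
    return c,T@np.array(c['mount'])
def ray(name,xy,st=None):
    c,T=camT(name,st);K=np.array(c['intrinsics'])
    d=cv2.undistortPoints(np.array([[xy]],float),K,np.array([c['k1'],0,0,0,0.]))[0,0]
    return T[:3,3],T[:3,:3]@np.array([d[0],-d[1],-1])
def at_z(name,xy,z,st=None):
    o,d=ray(name,xy,st);return o+d*(z-o[2])/d[2]
def proj(name,p,st=None):
    c,T=camT(name,st);K=np.array(c['intrinsics'])
    q=T[:3,:3].T@(np.array(p)-T[:3,3]);a=np.array([q[0],-q[1]])/-q[2];a=a*(1+c['k1']*(a@a))
    return K[:2,:2]@a+K[:2,2]
def save(im,n): cv2.imwrite('pics/'+n,im[...,::-1])
E
python3 - <<'E'
from h import *
s=arm.get_state();print({k:np.round(v,3) for k,v in s.items()},arm.tcp_to_grasp)
for n in ['top','side']:
    im=arm.grab_frame(n);save(im,n+'0.png')
    print(n,np.round(camT(n)[1],3).tolist(),arm.calibration(n)['k1'])
    for t,z in [('fixture',0),('clamp_a_head',.032),('barrel1_center',.085),('spanner_grip',.014),('spanner_fork',.014),('mat',0),('meter',0),('lens_post',0),('jar',0)]:
        r=arm.spot_point(t,n)
        print(t,[(round(x['score'],2),np.round(x['xy']).tolist(),np.round(at_z(n,x['xy'],z)[:2],3).tolist()) for x in r[:6]])
E
```

```text
pics
{'t': np.float64(0.0), 'q': array([ 1.632,  0.359,  0.011, -0.   , -1.224, -0.288]), 'qd': array([-0.   ,  0.001, -0.001,  0.   , -0.   ,  0.001]), 'joint_efforts': array([ 2.0000e-03, -5.8273e+01,  2.9304e+01,  6.9970e+00,  7.0000e-03,
       -0.0000e+00]), 'eef_pos': array([0.152, 0.658, 0.404]), 'ee_rot': array([ 3.14 , -0.   , -0.227]), 'force': array([0.419, 0.664, 0.296]), 'moment': array([ 0.019, -0.043, -0.019]), 'width': np.float64(0.088)} 0.1593
top [[0.006, 0.973, -0.229, 0.23], [-1.0, 0.006, 0.001, 0.081], [0.002, 0.229, 0.973, 1.136], [0.0, 0.0, 0.0, 1.0]] -0.023988720257890152
fixture [(0.97, [345.0, 249.0], [0.469, 0.004])]
clamp_a_head [(0.58, [310.0, 191.0], [0.613, 0.095])]
barrel1_center [(0.92, [278.0, 237.0], [0.478, 0.169]), (0.87, [180.0, 328.0], [0.261, 0.39]), (0.83, [137.0, 232.0], [0.488, 0.512])]
spanner_grip [(0.62, [475.0, 248.0], [0.469, -0.327])]
spanner_fork [(0.79, [485.0, 280.0], [0.387, -0.345])]
mat [(0.76, [475.0, 252.0], [0.463, -0.332])]
meter [(0.71, [215.0, 243.0], [0.481, 0.339])]
lens_post [(0.69, [492.0, 177.0], [0.668, -0.393])]
jar [(0.68, [496.0, 177.0], [0.667, -0.403]), (0.64, [197.0, 176.0], [0.666, 0.4]), (0.4, [218.0, 242.0], [0.484, 0.332])]
side [[0.795, 0.344, -0.5, -0.122], [-0.607, 0.46, -0.648, -0.736], [0.007, 0.818, 0.575, 0.77], [0.0, 0.0, 0.0, 1.0]] -0.050740806866417326
fixture [(0.9, [315.0, 284.0], [0.455, 0.009])]
clamp_a_head [(0.63, [342.0, 233.0], [0.618, 0.104])]
barrel1_center [(0.95, [221.0, 184.0], [0.45, 0.449]), (0.9, [171.0, 231.0], [0.231, 0.308]), (0.57, [282.0, 224.0], [0.468, 0.166])]
spanner_grip [(0.8, [428.0, 362.0], [0.474, -0.334])]
spanner_fork [(0.58, [398.0, 386.0], [0.385, -0.341])]
mat [(0.7, [422.0, 375.0], [0.452, -0.343])]
meter [(0.89, [257.0, 221.0], [0.495, 0.337])]
lens_post [(0.67, [516.0, 344.0], [0.672, -0.407])]
jar [(0.62, [293.0, 193.0], [0.671, 0.408])]
```

Run:
```python
import cv2
a=cv2.imread('pics/top0.png')[130:370,100:560];b=cv2.imread('pics/side0.png')[140:430,130:590]
import numpy as np
a=cv2.resize(a,(736,384));cv2.imwrite('pics/a.png',a);cv2.imwrite('pics/b.png',cv2.resize(b,(736,464)))
```

```text
(no output)
```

View pics/a.png

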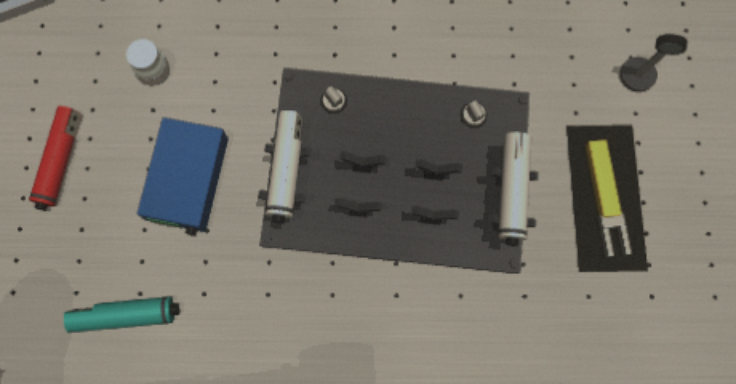

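View pics/b.png

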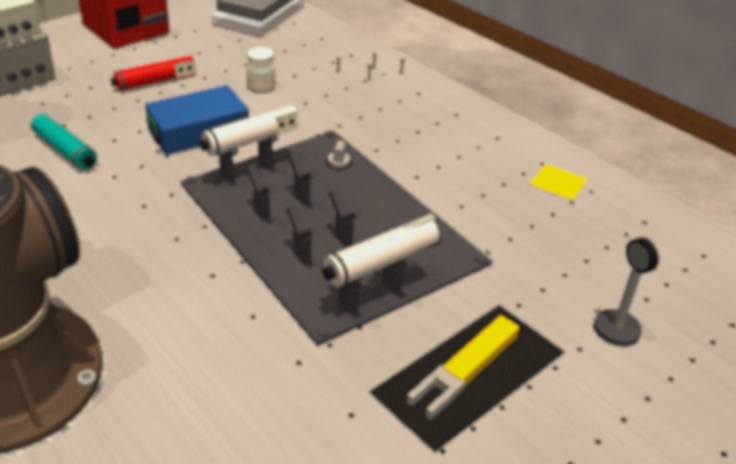

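Run:
```python
from h import *
c=arm.calibration('wrist');print(np.round(c['mount'],3),np.round(c['intrinsics'],1),c['k1'])
```

```text
[[-0.001  0.952  0.305  0.083]
 [ 1.     0.001  0.     0.   ]
 [-0.     0.305 -0.952  0.02 ]
 [ 0.     0.     0.     1.   ]] [[399.9   0.  321.3]
 [  0.  399.9 240.2]
 [  0.    0.    1. ]] -0.09190991817140982
```

move_arm --pt "24 -38 0 0 0 1.4" --pt "24 -34 0 0 0 1.4" --pt "24 -34 0 0 0 1.4" --pt "24 -34 0 0 0 1.4" --pt "24 -34 0 0 0 1.4"

```text
t: 1.42
eef_pos: [0.2707, 0.4847, 0.4048]
ee_rot: [-3.141, -0.0, -0.103]
force: [1.4, 0.4, 0.4]
width: 0.0876
```

move_arm --pt "24 -34 0 0 0 0" --pt "24 -34 0 0 0 0" --pt "24 -34 0 0 0 0" --pt "24 -34 0 0 0 0" --pt "24 -34 0 0 0 0"

```text
t: 1.83
eef_pos: [0.3907, 0.3146, 0.4052]
ee_rot: [-3.141, -0.001, -0.104]
force: [0.8, 0.7, 0.3]
width: 0.0873
```

move_arm --pt "24 -34 0 0 0 0" --pt "24 -34 0 0 0 0" --pt "20 -34 0 0 0 0" --pt "0 0 0 0 0 0" --pt "0 0 0 0 0 0"

```text
t: 2.25
eef_pos: [0.4589, 0.2125, 0.4047]
ee_rot: [-3.142, -0.0, -0.109]
force: [-0.1, 0.4, 0.1]
width: 0.0875
```

Run:
```python
from h import *
s=arm.get_state()
im=arm.grab_frame('wrist');save(im,'w1.png')
for t,z in [('fixture',0),('clamp_a_head',.032),('barrel1_center',.085)]:
    r=arm.spot_point(t,'wrist')
    print(t,[(round(x['score'],2),np.round(x['xy']).tolist(),np.round(at_z('wrist',x['xy'],z,s)[:2],4).tolist()) for x in r[:6]])
```

```text
fixture [(0.81, [536.0, 178.0], [0.4607, -0.0018])]
clamp_a_head [(0.79, [441.0, 8.0], [0.6153, 0.0972])]
barrel1_center [(0.62, [373.0, 200.0], [0.4743, 0.171])]
```

View pics/w1.png

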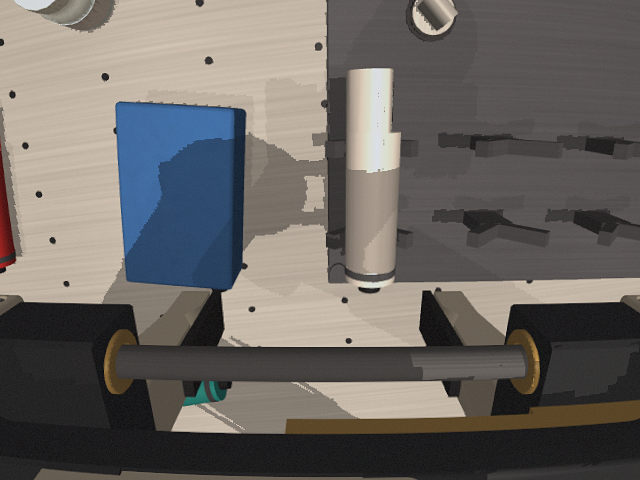

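move_arm --pt "0 -38 0 0 0 0" --pt "0 -38 0 0 0 0" --pt "0 -38 0 0 0 0" --pt "0 -38 0 0 0 0" --pt "0 -38 0 0 0 0"

```text
t: 2.87
eef_pos: [0.4575, 0.0243, 0.4049]
ee_rot: [-3.141, -0.001, -0.101]
force: [1.1, 0.5, 0.4]
width: 0.0877
```

Run:
```python
from h import *
s=arm.get_state()
im=arm.grab_frame('wrist');save(im,'w2.png')
for t,z in [('fixture',0),('clamp_a_head',.032),('barrel1_center',.085)]:
    r=arm.spot_point(t,'wrist')
    print(t,[(round(x['score'],2),np.round(x['xy']).tolist(),np.round(at_z('wrist',x['xy'],z,s)[:2],4).tolist()) for x in r[:6]])
```

```text
fixture [(0.91, [346.0, 197.0], [0.4592, -0.0009])]
clamp_a_head [(0.85, [211.0, 32.0], [0.6152, 0.099])]
barrel1_center [(0.73, [131.0, 222.0], [0.4754, 0.1738])]
```

move_arm --pt "0 -34 0 0 0 0" --pt "0 -34 0 0 0 0" --pt "0 -34 0 0 0 0" --pt "0 -34 0 0 0 0" --pt "0 0 0 0 0 0"

```text
t: 3.48
eef_pos: [0.4584, -0.1135, 0.4045]
ee_rot: [3.141, 0.001, -0.105]
force: [-0.2, -0.6, 0.3]
width: 0.0879
```

Run:
```python
from h import *
s=arm.get_state()
im=arm.grab_frame('wrist');save(im,'w3.png')
for t,z in [('fixture',0),('clamp_a_head',.032),('barrel1_center',.085),('spanner_grip',.014),('spanner_fork',.014)]:
    r=arm.spot_point(t,'wrist')
    print(t,[(round(x['score'],2),np.round(x['xy']).tolist(),np.round(at_z('wrist',x['xy'],z,s)[:2],4).tolist()) for x in r[:6]])
```

```text
fixture []
clamp_a_head [(0.63, [52.0, 60.0], [0.6151, 0.1024])]
barrel1_center [(0.23, [210.0, 210.0], [0.4791, -0.0294])]
spanner_grip [(0.77, [548.0, 170.0], [0.4694, -0.3332])]
spanner_fork [(0.96, [554.0, 252.0], [0.3851, -0.3451])]
```

View pics/w3.png

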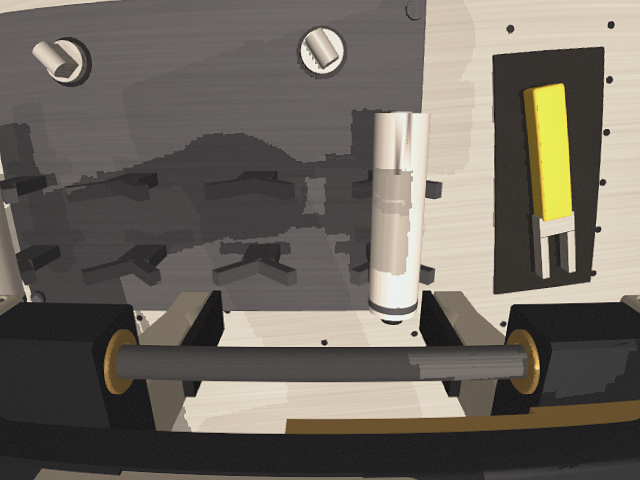

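Run:
```python
from h import *
im=cv2.imread('pics/w3.png')[90:220,340:450]
cv2.imwrite('pics/w3c.png',cv2.resize(im,None,fx=4.5,fy=4.5,interpolation=2))
p=at_z('wrist',(322,50),.042);print(p)
# fit fixture
P=np.array([[.6152,.098],[p[0],p[1]],[.4743,.1725],[.4598,-.001]]);L=np.array([[.145,.115],[.145,-.115],[0,.1725],[0,0]])
a=P-P.mean(0);b=L-L.mean(0);th=np.arctan2((b[:,0]*a[:,1]-b[:,1]*a[:,0]).sum(),(a*b).sum())
Rm=np.array([[np.cos(th),-np.sin(th)],[np.sin(th),np.cos(th)]]);t=P.mean(0)-Rm@L.mean(0)
print(np.degrees(th),t,P-(L@Rm.T+t));
for q in [(0,.1725),(0,-.1725)]:print(Rm@q+t)
```

```text
[ 0.59030564 -0.12450735  0.042     ]
-5.617999668804711 [4.58527903e-01 4.27731229e-04] [[ 0.00111059 -0.0026805 ]
 [-0.0012678   0.00370739]
 [-0.00111489  0.00040084]
 [ 0.0012721  -0.00142773]]
[0.47541489 0.17209916]
[ 0.44164092 -0.1712437 ]
```

View pics/w3c.png

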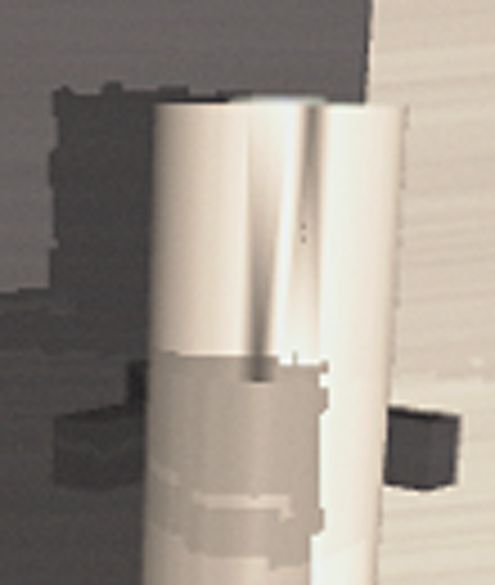

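move_arm --pt "35 -10 -15 0 6 0" --pt "35 -10 -15 0 6 0" --pt "35 -10 -15 0 6 0" --pt "35 -10 -15 0 6 0" --pt "35 -10 -15 0 6 0"

```text
t: 4.2
eef_pos: [0.6351, -0.1604, 0.3293]
ee_rot: [3.081, 0.524, -0.119]
force: [0.9, 1.2, 1.4]
width: 0.0877
```

move_arm --pt "25 -7 -15 0 0 0" --pt "0 0 -15 0 0 0" --pt "0 0 0 0 0 0" --pt "0 0 0 0 0 0" --pt "0 0 0 0 0 0"

```text
t: 4.62
eef_pos: [0.658, -0.1675, 0.3011]
ee_rot: [3.081, 0.519, -0.119]
force: [-0.7, 0.4, 0.0]
width: 0.0877
```

Run:
```python
from h import *
s=arm.get_state()
im=arm.grab_frame('wrist');save(im,'w4.png');print(proj('wrist',[.533,-.18,.085],s))
```

```text
[340.82824559 253.79925713]
```

View pics/w4.png

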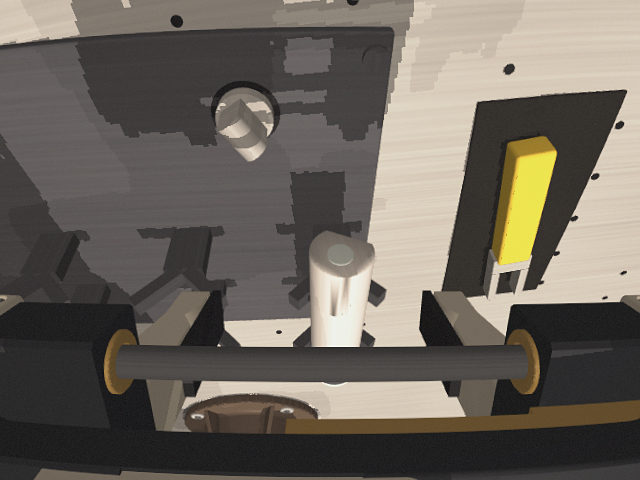

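```bash
cat >> h.py <<'E'
PSI=np.radians(-5.6);FX=np.array([np.cos(PSI),np.sin(PSI),0]);FY=np.array([-np.sin(PSI),np.cos(PSI),0])
def on_end(name,xy,c,st=None):
    "pixel -> (fixture y, z) rel. to c in the end-face plane through c"
    o,d=ray(name,xy,st);k=((np.array(c)-o)@FX)/(d@FX);p=o+k*d-c
    return np.array([p@FY,p[2]])
E
python3 - <<'E'
from h import *
im=cv2.imread('pics/w4.png')[215:295,295:395]
cv2.imwrite('pics/w4c.png',cv2.resize(im,None,fx=6,fy=6,interpolation=2))
E
```

```text
(no output)
```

View pics/w4c.png

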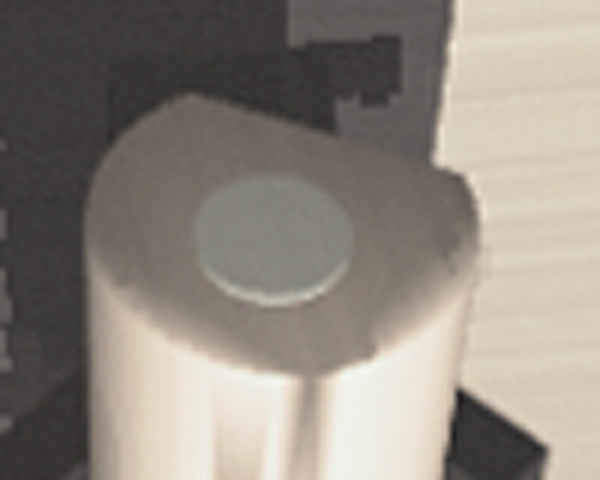

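Run:
```python
from h import *
s=arm.get_state()
# centre by ray: disc centre at end plane x
o,d=ray('wrist',(340.5,254.8),s);c=np.array([.4585,.0004,0])-.1725*FY+.092*FX
k=((c-o)@FX)/(d@FX);p=o+k*d;print(p,p-c)
a=on_end('wrist',(327.,230.8),p,s);b=on_end('wrist',(372.2,244.2),p,s)
print(a*1e3,b*1e3,np.hypot(*a),np.hypot(*b));t=b-a
n=np.array([t[1],-t[0]]);m=(a+b)/2;n=n*np.sign(n@m);print('normal angle from up, + toward +y',np.degrees(np.arctan2(n[0],n[1])),np.hypot(*m),np.hypot(*t))
```

```text
[ 0.53326719 -0.17985334  0.08639456] [3.93193499e-05 4.01009752e-04 8.63945640e-02]
[  6.95836998 -20.62788857] [-20.56261058  -7.75363719] 0.021769903530460797 0.021975892323592466
normal angle from up, + toward +y -154.92991512937513 0.015736791023950047 0.030383395454779253
```

```bash
cat >> h.py <<'E'
import json
F0=np.array([.4585,.0004,0]);R0=R.from_euler('z',PSI)*R.from_euler('x',np.pi)
def fx(x,y,z): return F0+x*FX+y*FY+np.array([0,0,z])
def tilt(a,yaw=0): return R.from_rotvec(np.radians(a)*FX)*R.from_euler('z',np.radians(yaw))*R0
D=arm.tcp_to_grasp
def plan(wps,start=None):
    "wps: (grasp point, rotation, rows); rows go linear in grasp point, slerp in rotation"
    if start is None:
        s=arm.get_state();r=R.from_euler('xyz',s['ee_rot']);g=np.array(s['eef_pos'])+r.apply([0,0,D])
    else: g,r=start
    tc=g-r.apply([0,0,D]);rp=r;out=[]
    for G,Q,n in wps:
        rv=(Q*r.inv()).as_rotvec()
        for i in range(1,n+1):
            rn=R.from_rotvec(rv*i/n)*r;t=g+(np.asarray(G)-g)*i/n-rn.apply([0,0,D])
            d=np.r_[(t-tc)*1e3,np.degrees((rn*rp.inv()).as_rotvec())].round(1)
            if np.hypot(*d[:2])>0 and np.linalg.norm(d[:3])>41.7 or np.linalg.norm(d[3:])>7.1: print('FAST',d)
            tc=tc+d[:3]/1e3;rp=R.from_rotvec(np.radians(d[3:]))*rp;out.append((d+0.).tolist())
        g,r=np.asarray(G,float),Q
    while len(out)%5: out.append([0,0,0,0,0,0])
    for i in range(0,len(out),5): print(json.dumps(out[i:i+5]).replace('.0,',',').replace('.0]',']'))
E
python3 - <<'E'
from h import *
s=arm.get_state();g=fx(0,-.1725,.085);T=tilt(35);z=T.apply([0,0,1])
pre=g-.09*z
plan([(pre+np.array([.05,0,.08]),T,10),(pre,T,5),(g,T,5)])
plan([(g,tilt(-20),10)],start=(g,T))
E
```

```text
[[-17.2, -15, 11.5, 3.4, -3.2, -0.9], [-17.6, -15.1, 10.5, 3.4, -3.3, -0.9], [-17.8, -15.1, 9.4, 3.5, -3.2, -0.8], [-18.1, -15.1, 8.3, 3.4, -3.3, -0.9], [-18.2, -15, 7.2, 3.4, -3.2, -0.9]]
[[-18.3, -14.7, 6.2, 3.5, -3.3, -0.9], [-18.4, -14.5, 5.1, 3.4, -3.2, -0.9], [-18.3, -14.2, 4.1, 3.4, -3.2, -0.8], [-18.2, -13.8, 3, 3.4, -3.3, -0.9], [-18.1, -13.4, 2.1, 3.5, -3.2, -0.9]]
[[-10, 0, -16, 0, 0, 0], [-10, 0, -16, 0, 0, 0], [-10, 0, -16, 0, 0, 0], [-10, 0, -16, 0, 0, 0], [-10, 0, -16, 0, 0, 0]]
[[1, 10.3, -14.8, 0, 0, 0], [1, 10.2, -14.7, 0, 0, 0], [1, 10.3, -14.7, 0, 0, 0], [1, 10.3, -14.8, 0, 0, 0], [1, 10.3, -14.7, 0, 0, 0]]
[[1.3, 12.9, 8.2, -5.5, 0.5, 0], [1.3, 13.6, 6.8, -5.4, 0.6, 0], [1.4, 14.1, 5.6, -5.5, 0.5, 0], [1.4, 14.7, 4.1, -5.5, 0.5, 0], [1.5, 14.9, 2.7, -5.5, 0.6, 0]]
[[1.5, 15.2, 1.3, -5.4, 0.5, 0], [1.5, 15.2, -0.2, -5.5, 0.6, 0], [1.4, 15.1, -1.7, -5.5, 0.5, 0], [1.5, 14.9, -3.1, -5.5, 0.5, 0], [1.4, 14.6, -4.5, -5.4, 0.6, 0]]
```

move_arm --pt "-17.2 -15 11.5 3.4 -3.2 -0.9" --pt "-17.6 -15.1 10.5 3.4 -3.3 -0.9" --pt "-17.8 -15.1 9.4 3.5 -3.2 -0.8" --pt "-18.1 -15.1 8.3 3.4 -3.3 -0.9" --pt "-18.2 -15 7.2 3.4 -3.2 -0.9" --claw 0 --squeeze 25

```text
t: 5.08
eef_pos: [0.5679, -0.2437, 0.3503]
ee_rot: [-2.851, 0.256, -0.062]
force: [0.2, -0.7, -0.2]
width: 0.0878
```

move_arm --pt "-18.3 -14.7 6.2 3.5 -3.3 -0.9" --pt "-18.4 -14.5 5.1 3.4 -3.2 -0.9" --pt "-18.3 -14.2 4.1 3.4 -3.2 -0.8" --pt "-18.2 -13.8 3 3.4 -3.3 -0.9" --pt "-18.1 -13.4 2.1 3.5 -3.2 -0.9"

```text
t: 5.5
eef_pos: [0.4764, -0.3142, 0.3707]
ee_rot: [-2.529, -0.005, -0.097]
force: [-1.0, -0.8, 0.1]
width: 0.0877
```

move_arm --pt "-10 0 -16 0 0 0" --pt "-10 0 -16 0 0 0" --pt "-10 0 -16 0 0 0" --pt "-10 0 -16 0 0 0" --pt "-10 0 -16 0 0 0"

```text
t: 5.92
eef_pos: [0.4269, -0.314, 0.289]
ee_rot: [-2.531, -0.001, -0.097]
force: [0.4, -0.2, -0.3]
width: 0.0875
```

move_arm --pt "0 0 0 0 0 0" --pt "0 0 0 0 0 0" --pt "0 0 0 0 0 0" --pt "0 0 0 0 0 0" --pt "0 0 0 0 0 0"

```text
t: 6.33
eef_pos: [0.4285, -0.3144, 0.2884]
ee_rot: [-2.53, 0.001, -0.097]
force: [-0.3, -0.3, 0.3]
width: 0.0876
```

Run:
```python
from h import *
g=fx(0,-.1725,.085);T=tilt(35)
s=arm.get_state();r=R.from_euler('xyz',s['ee_rot']);print(np.degrees((T*r.inv()).as_rotvec()),(s['eef_pos']+r.apply([0,0,D])-g+.09*T.apply([0,0,1]))*1e3,s['q'])
plan([(g,T,10)])
```

```text
[-0.0293648  -0.06620171 -0.06728755] [ 0.5201177  -0.78047224 -0.78327624] [-0.52329653  0.36586572 -0.12557717 -0.55899038 -1.39363661  2.18726522]
[[0.4, 5.2, -7.3, 0, 0, 0], [0.5, 5.2, -7.3, 0, 0, 0], [0.4, 5.3, -7.3, 0, 0, 0], [0.4, 5.2, -7.3, 0, 0, 0], [0.4, 5.2, -7.3, 0, 0, 0]]
[[0.5, 5.2, -7.2, 0, 0, 0], [0.4, 5.3, -7.3, 0, 0, 0], [0.4, 5.2, -7.3, 0, -0.1, -0.1], [0.4, 5.2, -7.3, 0, 0, 0], [0.5, 5.2, -7.3, 0, 0, 0]]
```

move_arm --pt "0.5 10.4 -14.6 0 0 0" --pt "0.9 10.4 -14.6 0 0 0" --pt "0.9 10.5 -14.6 0 0 0" --pt "0.8 10.5 -14.6 0 0 0" --pt "0.8 10.5 -14.6 0 0 0"

```text
t: 6.75
eef_pos: [0.4322, -0.2617, 0.2141]
ee_rot: [-2.53, 0.002, -0.097]
force: [0.3, 0.1, -0.4]
width: 0.0877
```

move_arm --pt "0 0 0 0 0 0" --pt "0 0 0 0 0 0" --pt "0 0 0 0 0 0" --pt "0 0 0 0 0 0" --pt "0 0 0 0 0 0" --claw 255 --squeeze 25

```text
t: 7.17
eef_pos: [0.4321, -0.2627, 0.2149]
ee_rot: [-2.53, 0.002, -0.097]
force: [0.2, -0.6, -0.4]
width: 0.0601
```

move_arm --pt "0 0 0 0 0 0" --pt "0 0 0 0 0 0" --pt "0 0 0 0 0 0" --pt "0 0 0 0 0 0" --pt "0 0 0 0 0 0"

```text
t: 7.58
eef_pos: [0.4318, -0.2618, 0.2145]
ee_rot: [-2.528, 0.003, -0.097]
force: [0.5, 1.8, 5.6]
width: 0.0395
```

move_arm --pt "0 0 1 0 0 0" --pt "1.3 12.9 8.2 -5.5 0.5 0" --pt "1.3 13.6 6.8 -5.4 0.6 0" --pt "1.4 14.1 5.6 -5.5 0.5 0" --pt "1.4 14.7 4.1 -5.5 0.5 0"

```text
t: 8.0
eef_pos: [0.4376, -0.2066, 0.2403]
ee_rot: [-2.917, 0.0, -0.099]
force: [-1.2, -0.4, -3.8]
width: 0.0396
```

move_arm --pt "1.5 14.9 2.7 -5.5 0.6 0" --pt "1.5 15.2 1.3 -5.4 0.5 0" --pt "1.5 15.2 -0.2 -5.5 0.6 0" --pt "1.4 15.1 -1.7 -5.5 0.5 0" --pt "1.5 14.9 -3.1 -5.5 0.5 0"

```text
t: 8.42
eef_pos: [0.4443, -0.1313, 0.2391]
ee_rot: [2.892, 0.001, -0.099]
force: [-2.0, -3.6, 0.4]
width: 0.0396
```

move_arm --pt "1.4 14.6 -4.5 -5.4 0.6 0" --pt "0 0 -1 0 0 0" --pt "0 0 0 0 0 0" --pt "0 0 0 0 0 0" --pt "0 0 0 0 0 0"

```text
t: 8.83
eef_pos: [0.446, -0.1185, 0.2339]
ee_rot: [2.802, 0.004, -0.1]
force: [-1.4, -0.7, 5.3]
width: 0.0395
```

move_arm --pt "0 0 0 0 0 0" --pt "0 0 0 0 0 0" --pt "0 0 0 0 0 0" --pt "0 0 0 0 0 0" --pt "0 0 0 0 0 0" --claw 0

```text
t: 9.25
eef_pos: [0.4458, -0.1183, 0.2334]
ee_rot: [2.801, 0.004, -0.101]
force: [-0.1, -0.9, -0.8]
width: 0.0674
```

move_arm --pt "0 0 0 0 0 0" --pt "0 0 0 0 0 0" --pt "0 0 0 0 0 0" --pt "0 0 0 0 0 0" --pt "0 0 0 0 0 0"

```text
t: 9.67
eef_pos: [0.4458, -0.1182, 0.2334]
ee_rot: [2.801, 0.004, -0.101]
force: [0.7, 0.5, 0.4]
width: 0.0873
```

Run:
```python
from h import *
g=fx(0,-.1725,.085)
s=arm.get_state();r=R.from_euler('xyz',s['ee_rot']);print(np.degrees((tilt(-20)*r.inv()).as_rotvec()),(s['eef_pos']+r.apply([0,0,D])-g)*1e3)
plan([(g,tilt(35),10)])
```

```text
[-0.4995044  -0.16954921  0.16697187] [-1.79983626  0.21478873 -1.74024453]
[[-1.3, -14.5, 4.6, 5.4, -0.6, 0], [-1.4, -14.7, 3.1, 5.4, -0.5, 0], [-1.3, -15.1, 1.7, 5.5, -0.6, 0], [-1.4, -15.1, 0.3, 5.4, -0.5, 0], [-1.4, -15, -1.1, 5.4, -0.6, 0]]
[[-1.3, -14.8, -2.6, 5.4, -0.6, 0], [-1.3, -14.6, -4, 5.5, -0.5, 0], [-1.3, -14, -5.3, 5.4, -0.6, 0], [-1.2, -13.5, -6.7, 5.4, -0.6, 0], [-1.1, -12.7, -7.9, 5.4, -0.5, 0.1]]
```

Run:
```python
from h import *
g=fx(0,-.1725,.085);u=np.array([0,0,.001])
plan([(g+u,tilt(35),1),(g+u,tilt(-15.2),10),(g-u*.5,tilt(-15.2),1)],start=(g,tilt(35)))
plan([(g,tilt(35),8)],start=(g-u*.5,tilt(-15.2)))
```

```text
[[0, 0, 1, 0, 0, 0], [1.1, 11.7, 7.5, -5, 0.5, 0], [1.3, 12.3, 6.4, -5, 0.5, 0], [1.2, 12.9, 5.4, -5, 0.5, 0], [1.3, 13.2, 4.1, -5, 0.5, 0]]
[[1.3, 13.6, 3, -5, 0.5, 0], [1.4, 13.7, 1.8, -5, 0.4, 0], [1.4, 13.9, 0.6, -5, 0.5, 0], [1.3, 13.9, -0.6, -5, 0.5, 0], [1.4, 13.8, -1.9, -5, 0.5, 0]]
[[1.3, 13.5, -3.1, -5, 0.5, 0], [0, 0, -1.5, 0, 0, 0], [0, 0, 0, 0, 0, 0], [0, 0, 0, 0, 0, 0], [0, 0, 0, 0, 0, 0]]
[[-1.7, -17, 3.7, 6.2, -0.6, 0], [-1.7, -17.2, 1.8, 6.3, -0.6, 0], [-1.7, -17.4, -0.1, 6.2, -0.6, 0], [-1.6, -17.2, -1.9, 6.3, -0.6, 0], [-1.7, -16.9, -3.9, 6.2, -0.7, 0]]
[[-1.6, -16.4, -5.7, 6.3, -0.6, 0], [-1.5, -15.7, -7.5, 6.2, -0.6, 0], [-1.5, -14.7, -9.1, 6.3, -0.6, 0], [0, 0, 0, 0, 0, 0], [0, 0, 0, 0, 0, 0]]
```

move_arm --pt "-1.3 -14.5 4.6 5.4 -0.6 0" --pt "-1.4 -14.7 3.1 5.4 -0.5 0" --pt "-1.3 -15.1 1.7 5.5 -0.6 0" --pt "-1.4 -15.1 0.3 5.4 -0.5 0" --pt "-1.4 -15 -1.1 5.4 -0.6 0"

```text
t: 10.08
eef_pos: [0.4397, -0.1917, 0.2426]
ee_rot: [-3.006, -0.001, -0.097]
force: [-0.6, -1.0, -0.8]
width: 0.0878
```

move_arm --pt "-1.3 -14.8 -2.6 5.4 -0.6 0" --pt "-1.3 -14.6 -4 5.5 -0.5 0" --pt "-1.3 -14 -5.3 5.4 -0.6 0" --pt "-1.2 -13.5 -6.7 5.4 -0.6 0" --pt "-1.1 -12.7 -7.9 5.4 -0.5 0.1"

```text
t: 10.5
eef_pos: [0.4333, -0.2627, 0.2159]
ee_rot: [-2.531, -0.003, -0.097]
force: [-0.3, 0.8, -0.6]
width: 0.0875
```

move_arm --pt "0 0 0 0 0 0" --pt "0 0 0 0 0 0" --pt "0 0 0 0 0 0" --pt "0 0 0 0 0 0" --pt "0 0 0 0 0 0" --claw 255

```text
t: 10.92
eef_pos: [0.433, -0.2605, 0.2161]
ee_rot: [-2.537, -0.0, -0.095]
force: [0.2, -0.4, -0.1]
width: 0.0598
```

move_arm --pt "0 0 0 0 0 0" --pt "0 0 0 0 0 0" --pt "0 0 0 0 0 0" --pt "0 0 0 0 0 0" --pt "0 0 0 0 0 0"

```text
t: 11.33
eef_pos: [0.433, -0.2613, 0.2157]
ee_rot: [-2.536, 0.0, -0.096]
force: [0.2, 2.2, 2.6]
width: 0.0393
```

move_arm --pt "0 0 1 0 0 0" --pt "1.1 11.7 7.5 -5 0.5 0" --pt "1.3 12.3 6.4 -5 0.5 0" --pt "1.2 12.9 5.4 -5 0.5 0" --pt "1.3 13.2 4.1 -5 0.5 0"

```text
t: 11.75
eef_pos: [0.4379, -0.2112, 0.2402]
ee_rot: [-2.89, 0.0, -0.098]
force: [-1.0, 0.4, -4.1]
width: 0.0392
```

move_arm --pt "1.3 13.6 3 -5 0.5 0" --pt "1.4 13.7 1.8 -5 0.4 0" --pt "1.4 13.9 0.6 -5 0.5 0" --pt "1.3 13.9 -0.6 -5 0.5 0" --pt "1.4 13.8 -1.9 -5 0.5 0"

```text
t: 12.17
eef_pos: [0.4445, -0.1413, 0.2429]
ee_rot: [2.955, -0.001, -0.097]
force: [0.0, -1.7, -2.9]
width: 0.0392
```

move_arm --pt "1.3 13.5 -3.1 -5 0.5 0" --pt "0 0 -1.5 0 0 0" --pt "0 0 0 0 0 0" --pt "0 0 0 0 0 0" --pt "0 0 0 0 0 0"

```text
t: 12.58
eef_pos: [0.446, -0.1292, 0.2383]
ee_rot: [2.872, 0.001, -0.098]
force: [-3.1, 6.4, 3.6]
width: 0.0397
```

move_arm --pt "0 0 0 0 0 0" --pt "0 0 0 0 0 0" --pt "0 0 0 0 0 0" --pt "0 0 0 0 0 0" --pt "0 0 0 0 0 0" --claw 0

```text
t: 13.0
eef_pos: [0.4458, -0.1293, 0.2381]
ee_rot: [2.871, 0.001, -0.098]
force: [0.2, 0.5, -0.5]
width: 0.0673
```

move_arm --pt "0 0 0 0 0 0" --pt "0 0 0 0 0 0" --pt "0 0 0 0 0 0" --pt "0 0 0 0 0 0" --pt "0 0 0 0 0 0"

```text
t: 13.42
eef_pos: [0.4458, -0.1291, 0.2381]
ee_rot: [2.87, 0.001, -0.098]
force: [-0.1, 0.6, 0.6]
width: 0.0877
```

move_arm --pt "-1.7 -17 3.7 6.2 -0.6 0" --pt "-1.7 -17.2 1.8 6.3 -0.6 0" --pt "-1.7 -17.4 -0.1 6.2 -0.6 0" --pt "-1.6 -17.2 -1.9 6.3 -0.6 0" --pt "-1.7 -16.9 -3.9 6.2 -0.7 0"

```text
t: 13.83
eef_pos: [0.4386, -0.2075, 0.238]
ee_rot: [-2.916, 0.002, -0.095]
force: [-1.9, -0.5, -0.8]
width: 0.0871
```

move_arm --pt "-1.6 -16.4 -5.7 6.3 -0.6 0" --pt "-1.5 -15.7 -7.5 6.2 -0.6 0" --pt "-1.5 -14.7 -9.1 6.3 -0.6 0" --pt "0 0 0 0 0 0" --pt "0 0 0 0 0 0"

```text
t: 14.25
eef_pos: [0.4325, -0.2565, 0.2134]
ee_rot: [-2.592, 0.01, -0.1]
force: [0.1, 0.5, -0.6]
width: 0.0876
```

Run:
```python
from h import *
g=fx(0,-.1725,.085)
s=arm.get_state();r=R.from_euler('xyz',s['ee_rot']);print(np.degrees((tilt(35)*r.inv()).as_rotvec()),(s['eef_pos']+r.apply([0,0,D])-g)*1e3)
im=arm.grab_frame('wrist');save(im,'w5.png')
```

```text
[ 3.41221933 -0.90941781  0.13204994] [-2.21032726 -2.27372203 -7.40474302]
```

View pics/w5.png

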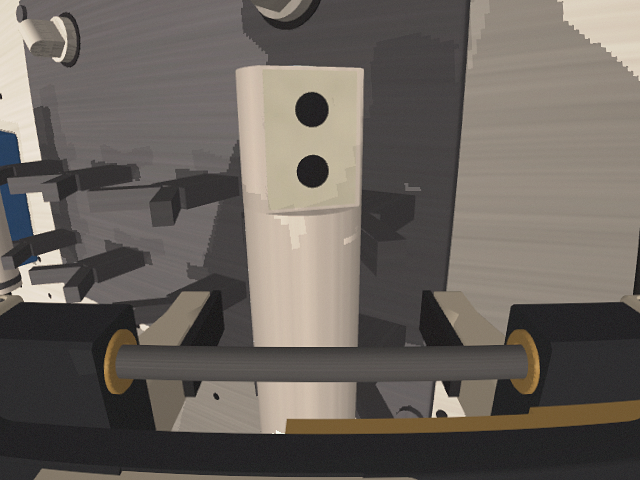

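```bash
cat >> h.py <<'E'
from scipy.optimize import least_squares
def hits(name,xy,y0,st,rad,z0=.085):
    "lateral-plane data: ray origin and direction in fixture (y,z) relative to the barrel axis"
    o,d=ray(name,xy,st);o=o-fx(0,y0,z0)
    return np.array([o@FY,o[2]]),np.array([d@FY,d[2]])
def rollfit(name,y0,st,edges=(),holes=(),sil=()):
    "edges: (xy,+-1) flat edges (sign toward +y seen flat up); holes: xy; sil: (xy,+-1) silhouette. fits phi, dy, dz"
    def dist(xy,pt,p):
        o,d=hits(name,xy,y0+p[1],st,0,.085+p[2]);d=d/np.hypot(*d);v=pt-o;return d[0]*v[1]-d[1]*v[0]
    P=lambda r,a:r*np.array([np.sin(a),np.cos(a)])
    def f(p):
        e=[dist(xy,P(.02,p[0]+s*.863),p) for xy,s in edges]+[dist(xy,P(.013,p[0]),p) for xy in holes]
        for xy,s in sil:
            o,d=hits(name,xy,y0+p[1],st,0,.085+p[2]);d=d/np.hypot(*d);e.append(abs(d[0]*o[1]-d[1]*o[0])-.02)
        return np.r_[np.array(e)*1e3,p[1]*1e3/3,p[2]*1e3/2]
    r=min((least_squares(f,[a,0,0]) for a in np.radians([-60,-30,0,30,60])),key=lambda r:r.cost)
    print('phi',np.degrees(r.x[0]).round(2),'dy,dz mm',(r.x[1:]*1e3).round(2),'res',r.fun.round(2));return r.x[0]
E
python3 - <<'E'
from h import *
s=arm.get_state();im=cv2.imread('pics/w5.png').astype(int)
g=im.sum(2)//3
for row in (82,140,195,250,320): 
    print(row,g[row,225:285:3].tolist(),g[row,350:375:2].tolist())
dark=(g[80:200,280:345]<70).astype('uint8');n,l,st,c=cv2.connectedComponentsWithStats(dark);print(st,c+[280,80])
E
```

```text
82 [107, 108, 110, 108, 173, 177, 184, 187, 191, 190, 189, 186, 185, 173, 176, 172, 173, 173, 176, 174] [175, 174, 174, 175, 185, 180, 182, 78, 72, 73, 75, 67, 68]
140 [107, 108, 108, 108, 68, 174, 178, 185, 190, 195, 194, 190, 188, 186, 173, 175, 173, 177, 177, 177] [178, 177, 177, 185, 182, 166, 129, 65, 68, 70, 69, 70, 65]
195 [54, 55, 50, 48, 51, 66, 148, 160, 166, 172, 175, 176, 193, 187, 172, 174, 175, 174, 175, 174] [168, 164, 166, 171, 171, 124, 47, 51, 52, 51, 51, 51, 48]
250 [68, 68, 68, 68, 68, 68, 67, 82, 165, 170, 172, 176, 180, 182, 185, 187, 189, 186, 187, 188] [147, 136, 134, 131, 126, 77, 52, 56, 53, 55, 52, 55, 55]
320 [67, 68, 67, 69, 70, 69, 72, 71, 70, 142, 164, 169, 174, 180, 182, 182, 187, 190, 187, 185] [138, 136, 132, 124, 88, 48, 49, 52, 51, 53, 50, 49, 49]
[[   0    0   65  120 6123]
 [  15   12   33   35  882]
 [  17   75   31   32  795]] [[312.07855626 139.82835211]
 [311.34013605 109.1292517 ]
 [312.12704403 170.66540881]]
```

Run:
```python
from h import *
s=arm.get_state()
rollfit('wrist',-.1725,s,edges=[((263,82),1),((266,140),1),((357,82),-1),((355.5,140),-1)],holes=[(311.3,109.1),(312.1,170.7)],sil=[((236.5,82),1),((238.5,140),1),((247.5,250),1),((360.5,250),-1)])
```

```text
phi -51.66 dy,dz mm [ 2.31 -0.67] res [ 0.5   0.7  -0.78 -0.96 -0.42 -0.39 -0.16  0.23 -0.46  0.84  0.77 -0.34]
```

Run:
```python
from h import *
g=fx(0,-.1725,.085);u=np.array([0,0,.001])
plan([(g,tilt(33),3)])
plan([(g+u,tilt(33),1),(g+u,tilt(-18.7),11),(g-u*.2,tilt(-18.7),1)],start=(g,tilt(33)))
```

```text
[[0.2, -0.7, 1.5, 0.5, -0.2, 0], [0.2, -0.8, 1.5, 0.5, -0.2, 0], [0.2, -0.7, 1.5, 0.5, -0.3, 0], [0, 0, 0, 0, 0, 0], [0, 0, 0, 0, 0, 0]]
[[0, 0, 1, 0, 0, 0], [1.1, 11.2, 6.7, -4.7, 0.5, 0], [1.1, 11.7, 5.7, -4.7, 0.4, 0], [1.2, 12.1, 4.7, -4.6, 0.5, 0], [1.3, 12.5, 3.7, -4.7, 0.4, 0]]
[[1.2, 12.7, 2.7, -4.7, 0.5, 0], [1.3, 12.9, 1.6, -4.7, 0.5, 0], [1.2, 13, 0.6, -4.6, 0.4, 0], [1.3, 13, -0.5, -4.7, 0.5, 0], [1.3, 12.9, -1.6, -4.7, 0.4, 0]]
[[1.2, 12.7, -2.6, -4.7, 0.5, 0], [1.3, 12.5, -3.7, -4.7, 0.4, 0], [0, 0, -1.2, 0, 0, 0], [0, 0, 0, 0, 0, 0], [0, 0, 0, 0, 0, 0]]
```

move_arm --pt "0.2 -0.7 1.5 0.5 -0.2 0" --pt "0.2 -0.8 1.5 0.5 -0.2 0" --pt "0.2 -0.7 1.5 0.5 -0.3 0" --pt "0 0 0 0 0 0" --pt "0 0 0 0 0 0"

```text
t: 14.72
eef_pos: [0.4339, -0.2563, 0.22]
ee_rot: [-2.565, -0.003, -0.095]
force: [-0.7, -0.2, -0.7]
width: 0.0876
```

move_arm --pt "0 0 0 0 0 0" --pt "0 0 0 0 0 0" --pt "0 0 0 0 0 0" --pt "0 0 0 0 0 0" --pt "0 0 0 0 0 0" --claw 255

```text
t: 15.13
eef_pos: [0.4336, -0.2568, 0.2193]
ee_rot: [-2.565, -0.002, -0.096]
force: [0.0, -0.3, -0.1]
width: 0.0598
```

move_arm --pt "0 0 0 0 0 0" --pt "0 0 0 0 0 0" --pt "0 0 0 0 0 0" --pt "0 0 0 0 0 0" --pt "0 0 0 0 0 0"

```text
t: 15.55
eef_pos: [0.4336, -0.2573, 0.2193]
ee_rot: [-2.565, -0.002, -0.096]
force: [-0.4, -2.9, -1.9]
width: 0.0395
```

move_arm --pt "0 0 1 0 0 0" --pt "1.1 11.2 6.7 -4.7 0.5 0" --pt "1.1 11.7 5.7 -4.7 0.4 0" --pt "1.2 12.1 4.7 -4.6 0.5 0" --pt "1.3 12.5 3.7 -4.7 0.4 0"

```text
t: 15.97
eef_pos: [0.4384, -0.2088, 0.2414]
ee_rot: [-2.895, -0.003, -0.096]
force: [-1.5, -0.6, -4.1]
width: 0.0395
```

move_arm --pt "1.2 12.7 2.7 -4.7 0.5 0" --pt "1.3 12.9 1.6 -4.7 0.5 0" --pt "1.2 13 0.6 -4.6 0.4 0" --pt "1.3 13 -0.5 -4.7 0.5 0" --pt "1.3 12.9 -1.6 -4.7 0.4 0"

```text
t: 16.38
eef_pos: [0.4443, -0.1435, 0.2441]
ee_rot: [2.978, -0.002, -0.094]
force: [-0.7, -1.2, -2.2]
width: 0.0395
```

move_arm --pt "1.2 12.7 -2.6 -4.7 0.5 0" --pt "1.3 12.5 -3.7 -4.7 0.4 0" --pt "0 0 -1.2 0 0 0" --pt "0 0 0 0 0 0" --pt "0 0 0 0 0 0"

```text
t: 16.8
eef_pos: [0.4469, -0.1197, 0.2368]
ee_rot: [2.816, -0.0, -0.094]
force: [-0.6, -2.6, 1.7]
width: 0.0393
```

move_arm --pt "0 0 0 0 0 0" --pt "0 0 0 0 0 0" --pt "0 0 0 0 0 0" --pt "0 0 0 0 0 0" --pt "0 0 0 0 0 0" --claw 0

```text
t: 17.22
eef_pos: [0.4471, -0.1198, 0.2364]
ee_rot: [2.816, -0.001, -0.095]
force: [-0.0, -0.6, -0.6]
width: 0.0671
```

move_arm --pt "0 0 0 0 0 0" --pt "0 0 0 0 0 0" --pt "0 0 0 0 0 0" --pt "0 0 0 0 0 0" --pt "0 0 0 0 0 0"

```text
t: 17.63
eef_pos: [0.4471, -0.1196, 0.2364]
ee_rot: [2.816, -0.001, -0.095]
force: [0.2, 0.6, 0.4]
width: 0.0875
```

Run:
```python
from h import *
g=fx(0,-.1725,.085)
plan([(g,tilt(0),5),(g+[0,0,.1],tilt(0),5)])
```

```text
[[-1, -10.1, 2.9, 3.7, -0.4, 0], [-1.1, -10.2, 2.3, 3.7, -0.3, -0.1], [-1.1, -10.4, 1.5, 3.8, -0.4, 0], [-1.1, -10.4, 1, 3.7, -0.3, 0], [-1.1, -10.5, 0.2, 3.7, -0.4, -0.1]]
[[0, 0, 20, 0, 0, 0], [0, 0, 20, 0, 0, 0], [0, 0, 20, 0, 0, 0], [0, 0, 20, 0, 0, 0], [0, 0, 20, 0, 0, 0]]
```

move_arm --pt "-1 -10.1 2.9 3.7 -0.4 0" --pt "-1.1 -10.2 2.3 3.7 -0.3 -0.1" --pt "-1.1 -10.4 1.5 3.8 -0.4 0" --pt "-1.1 -10.4 1 3.7 -0.3 0" --pt "-1.1 -10.5 0.2 3.7 -0.4 -0.1"

```text
t: 18.05
eef_pos: [0.4418, -0.1712, 0.2446]
ee_rot: [-3.138, -0.002, -0.097]
force: [-0.6, -0.7, -0.1]
width: 0.0875
```

move_arm --pt "0 0 20 0 0 0" --pt "0 0 20 0 0 0" --pt "0 0 20 0 0 0" --pt "0 0 20 0 0 0" --pt "0 0 20 0 0 0"

```text
t: 18.47
eef_pos: [0.4414, -0.1714, 0.3452]
ee_rot: [-3.141, -0.001, -0.099]
force: [0.8, 0.0, -0.5]
width: 0.0873
```

move_arm --pt "0 0 0 0 0 0" --pt "0 0 0 0 0 0" --pt "0 0 0 0 0 0" --pt "0 0 0 0 0 0" --pt "0 0 0 0 0 0"

```text
t: 18.88
eef_pos: [0.4414, -0.1712, 0.3434]
ee_rot: [-3.142, 0.001, -0.099]
force: [0.3, 0.9, -0.4]
width: 0.0875
```

```bash
cat > chk.py <<'E'
from h import *
import sys
y0=float(sys.argv[1]);n=sys.argv[2]
s=arm.get_state();im=arm.grab_frame('wrist');save(im,n+'.png')
r=R.from_euler('xyz',s['ee_rot']);print('tool err',np.degrees((tilt(0)*r.inv()).as_rotvec()).round(2),((s['eef_pos']+r.apply([0,0,D])-fx(0,y0,.185))*1e3).round(1))
g=im.astype(int).sum(2)//3
for x in (.06,.071,.084,.092):print(x,proj('wrist',fx(x,y0,.098),s).round(1))
c=proj('wrist',fx(.071,y0,.098),s).astype(int);x0,y1=c[0]-50,c[1]-60
dark=(g[y1:y1+120,x0:x0+100]<60).astype('uint8');_,l,st,cc=cv2.connectedComponentsWithStats(dark)
for a,b in zip(st,cc):
    if 60<a[4]<1500: print('blob',a,b+[x0,y1])
cv2.imwrite(f'pics/{n}c.png',cv2.resize(im[max(c[1]-80,0):c[1]+70,c[0]-75:c[0]+75,::-1],(600,600),interpolation=2));print('crop origin',c[0]-75,max(c[1]-80,0))
for row in (c[1]-22,c[1],c[1]+22): print(row,c[0]-65,g[row,c[0]-65:c[0]+65:2].tolist())
E
python3 chk.py -.1725 w6
```

```text
tool err [-0.01 -0.05  0.05] [-0.4  0.1 -0.9]
0.06 [320.6 155.7]
0.071 [320.6 135.6]
0.084 [320.6 111.1]
0.092 [320.5  95.8]
blob [ 85  88  15  32 240] [362.1625     185.35833333]
blob [  0 101  18  19 294] [278.80612245 186.29931973]
crop origin 245 55
113 255 [94, 95, 95, 93, 93, 97, 95, 93, 96, 94, 96, 93, 74, 64, 62, 60, 128, 150, 220, 234, 227, 228, 227, 228, 229, 229, 229, 231, 129, 67, 70, 68, 68, 69, 72, 68, 69, 116, 233, 230, 230, 231, 231, 230, 231, 231, 235, 232, 232, 200, 151, 91, 97, 95, 72, 196, 192, 191, 190, 192, 190, 190, 185, 188, 186]
135 255 [93, 92, 90, 93, 90, 91, 93, 93, 93, 92, 93, 94, 93, 95, 61, 61, 118, 148, 189, 239, 231, 229, 229, 229, 229, 229, 229, 229, 229, 229, 231, 229, 230, 229, 231, 229, 229, 230, 230, 230, 229, 230, 229, 230, 231, 230, 234, 230, 221, 170, 132, 91, 93, 92, 119, 191, 189, 188, 191, 191, 190, 190, 191, 189, 190]
157 255 [62, 60, 62, 58, 62, 61, 63, 59, 61, 61, 62, 64, 59, 59, 65, 60, 77, 144, 188, 235, 232, 228, 228, 227, 228, 228, 228, 229, 228, 228, 228, 169, 153, 245, 239, 232, 229, 229, 229, 229, 229, 230, 231, 231, 231, 231, 235, 228, 195, 167, 115, 93, 90, 85, 157, 193, 193, 192, 196, 192, 191, 193, 192, 191, 191]
```

View pics/w6c.png

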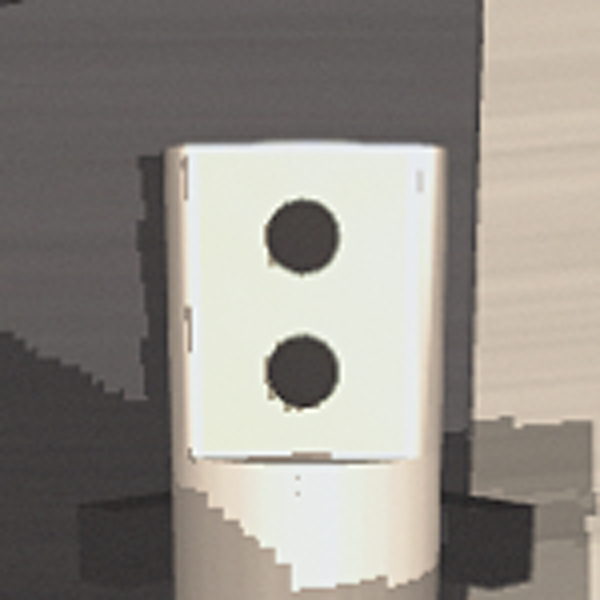

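Run:
```python
from h import *
s=arm.get_state()
rollfit('wrist',-.1725,s,edges=[((292,135),1),((351.5,135),-1)],holes=[(320.5,113.7),(320.5,147.7)],sil=[((286.3,113),1),((286.8,135),1),((356,113),-1),((355.7,135),-1),((288.5,180),1),((355.2,180),-1)])
g=fx(0,.1725,.085);up=g+[0,0,.12];T=tilt(18)
plan([(fx(0,-.06,.21),tilt(0),4),(fx(0,.06,.21),tilt(0),4),(up,T,4),(g-.09*T.apply([0,0,1]),T,3),(g,T,5)])
u=np.array([0,0,.001])
plan([(g+u,T,1),(g+u,tilt(-27),10),(g,tilt(-27),1)],start=(g,T))
plan([(g,T,10)],start=(g,tilt(-27)))
```

```text
phi 0.74 dy,dz mm [-0.45  0.51] res [-0.8   1.48 -0.31 -0.35  0.04  0.04 -0.22 -0.14 -0.33  0.13 -0.15  0.26]
[[2.8, 28, 6.4, 0, 0, 0], [2.8, 28, 6.5, 0, 0, 0], [2.7, 27.9, 6.4, 0, 0, 0], [2.8, 28, 6.5, 0, 0, 0], [3, 29.9, 0, 0, 0, 0]]
[[2.9, 29.8, 0, 0, 0, 0], [2.9, 29.9, 0, 0, 0, 0], [2.9, 29.8, 0, 0, 0, 0], [1.6, 15.6, -1.8, 4.5, -0.5, 0], [1.5, 15.6, -2.7, 4.5, -0.4, 0]]
[[1.5, 15.8, -3.7, 4.4, -0.5, 0], [1.6, 16, -4.6, 4.5, -0.4, 0], [-0.9, -9.2, -11.5, 0, 0, 0], [-0.9, -9.2, -11.4, 0, 0, 0], [-0.9, -9.3, -11.5, 0, 0, 0]]
[[0.5, 5.6, -17.1, 0, 0, 0], [0.6, 5.5, -17.2, 0, 0, 0], [0.5, 5.5, -17.1, 0, 0, 0], [0.6, 5.6, -17.1, 0, 0, 0], [0.5, 5.5, -17.1, 0, 0, 0]]
[[0, 0, 1, 0, 0, 0], [1.2, 12, 3.4, -4.5, 0.4, 0], [1.2, 12.2, 2.4, -4.5, 0.5, 0], [1.2, 12.4, 1.5, -4.4, 0.4, 0], [1.2, 12.4, 0.5, -4.5, 0.5, 0]]
[[1.2, 12.4, -0.5, -4.5, 0.4, 0], [1.2, 12.4, -1.5, -4.5, 0.4, 0], [1.2, 12.2, -2.4, -4.4, 0.5, 0], [1.2, 12, -3.4, -4.5, 0.4, 0], [1.2, 11.7, -4.3, -4.5, 0.5, 0]]
[[1.1, 11.3, -5.3, -4.5, 0.4, 0], [0, 0, -1, 0, 0, 0], [0, 0, 0, 0, 0, 0], [0, 0, 0, 0, 0, 0], [0, 0, 0, 0, 0, 0]]
[[-1.1, -11.3, 5.2, 4.5, -0.4, 0], [-1.2, -11.7, 4.4, 4.5, -0.5, 0], [-1.1, -12, 3.4, 4.4, -0.4, 0], [-1.2, -12.2, 2.4, 4.5, -0.5, 0], [-1.2, -12.3, 1.5, 4.5, -0.4, 0]]
[[-1.3, -12.5, 0.5, 4.5, -0.4, 0], [-1.2, -12.4, -0.5, 4.4, -0.5, 0], [-1.2, -12.4, -1.5, 4.5, -0.4, 0], [-1.2, -12.2, -2.4, 4.5, -0.5, 0], [-1.2, -12, -3.4, 4.5, -0.4, 0]]
```

move_arm --pt "2.8 28 6.4 0 0 0" --pt "2.8 28 6.5 0 0 0" --pt "2.7 27.9 6.4 0 0 0" --pt "2.8 28 6.5 0 0 0" --pt "3 29.9 0 0 0 0"

```text
t: 19.35
eef_pos: [0.456, -0.0283, 0.3709]
ee_rot: [-3.141, -0.002, -0.099]
force: [1.3, -1.2, 0.6]
width: 0.0878
```

move_arm --pt "2.9 29.8 0 0 0 0" --pt "2.9 29.9 0 0 0 0" --pt "2.9 29.8 0 0 0 0" --pt "1.6 15.6 -1.8 4.5 -0.5 0" --pt "1.5 15.6 -2.7 4.5 -0.4 0"

```text
t: 19.77
eef_pos: [0.4675, 0.0934, 0.365]
ee_rot: [-2.981, -0.0, -0.096]
force: [-0.0, -0.7, 0.0]
width: 0.0875
```

move_arm --pt "1.5 15.8 -3.7 4.4 -0.5 0" --pt "1.6 16 -4.6 4.5 -0.4 0" --pt "-0.9 -9.2 -11.5 0 0 0" --pt "-0.9 -9.2 -11.4 0 0 0" --pt "-0.9 -9.3 -11.5 0 0 0"

```text
t: 20.18
eef_pos: [0.4679, 0.0952, 0.322]
ee_rot: [-2.828, -0.001, -0.099]
force: [-0.2, 0.9, 0.5]
width: 0.0874
```

move_arm --pt "0 0 0 0 0 0" --pt "0 0 0 0 0 0" --pt "0 0 0 0 0 0" --pt "0 0 0 0 0 0" --pt "0 0 0 0 0 0"

```text
t: 20.6
eef_pos: [0.4682, 0.0957, 0.3235]
ee_rot: [-2.827, -0.002, -0.099]
force: [-0.2, -0.1, -0.4]
width: 0.0876
```

Run:
```python
from h import *
g=fx(0,.1725,.085);T=tilt(18)
plan([(g,T,5)]);print(arm.get_state()['eef_pos'],arm.get_state()['q'])
s=arm.get_state();im=arm.grab_frame('wrist');save(im,'w7.png')
```

```text
[[0.5, 5.5, -17.4, 0, 0, 0], [0.4, 5.4, -17.4, 0, 0.1, 0], [0.5, 5.5, -17.4, 0, 0, 0], [0.4, 5.5, -17.4, 0, 0, 0], [0.5, 5.4, -17.4, 0, 0, 0]]
[0.46823288 0.09574542 0.32350175] [ 0.47589465  0.09070091 -0.42706943 -0.33532815 -0.90417393  1.18557912]
```

View pics/w7.png

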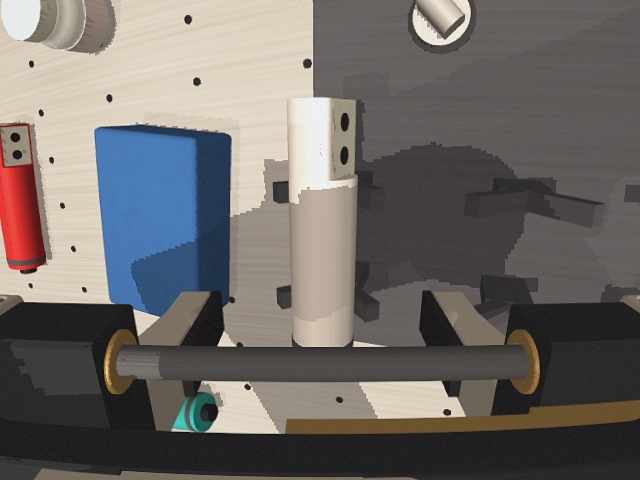

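Run:
```python
from h import *
s=arm.get_state()
rollfit('wrist',.1725,s,edges=[((333,120),1),((332.5,155),1),((355.5,120),-1),((355,155),-1)],holes=[(345,121),(344.5,155)],sil=[((288,110),1),((289,150),1),((290,220),1),((357,220),-1)])
```

```text
phi -80.74 dy,dz mm [-0.7  -0.39] res [ 0.03 -0.1  -0.15 -0.02 -0.01 -0.02 -0.22 -0.31  0.03 -0.13 -0.23 -0.2 ]
```

move_arm --pt "0.5 5.5 -17.4 0 0 0" --pt "0.4 5.4 -17.4 0 0.1 0" --pt "0.5 5.5 -17.4 0 0 0" --pt "0.4 5.5 -17.4 0 0 0" --pt "0.5 5.4 -17.4 0 0 0"

```text
t: 21.07
eef_pos: [0.4704, 0.1232, 0.2356]
ee_rot: [-2.827, -0.001, -0.099]
force: [0.6, -0.1, 0.2]
width: 0.0875
```

move_arm --pt "0 0 0 0 0 0" --pt "0 0 0 0 0 0" --pt "0 0 0 0 0 0" --pt "0 0 0 0 0 0" --pt "0 0 0 0 0 0" --claw 255

```text
t: 21.48
eef_pos: [0.4706, 0.1226, 0.2371]
ee_rot: [-2.827, -0.001, -0.099]
force: [0.2, -0.5, 0.0]
width: 0.0603
```

move_arm --pt "0 0 0 0 0 0" --pt "0 0 0 0 0 0" --pt "0 0 0 0 0 0" --pt "0 0 0 0 0 0" --pt "0 0 0 0 0 0"

```text
t: 21.9
eef_pos: [0.4706, 0.1231, 0.2365]
ee_rot: [-2.826, -0.001, -0.099]
force: [-0.6, 2.8, 5.1]
width: 0.0395
```

move_arm --pt "0 0 1 0 0 0" --pt "1.2 12 3.4 -4.5 0.4 0" --pt "1.2 12.2 2.4 -4.5 0.5 0" --pt "1.2 12.4 1.5 -4.4 0.4 0" --pt "1.2 12.4 0.5 -4.5 0.5 0"

```text
t: 22.32
eef_pos: [0.4752, 0.1723, 0.2451]
ee_rot: [3.138, -0.001, -0.099]
force: [1.2, 0.4, -2.8]
width: 0.0394
```

move_arm --pt "1.2 12.4 -0.5 -4.5 0.4 0" --pt "1.2 12.4 -1.5 -4.5 0.4 0" --pt "1.2 12.2 -2.4 -4.4 0.5 0" --pt "1.2 12 -3.4 -4.5 0.4 0" --pt "1.2 11.7 -4.3 -4.5 0.5 0"

```text
t: 22.73
eef_pos: [0.4812, 0.2333, 0.2325]
ee_rot: [2.746, -0.001, -0.098]
force: [-0.4, 1.2, -3.5]
width: 0.039
```

move_arm --pt "1.1 11.3 -5.3 -4.5 0.4 0" --pt "0 0 -1 0 0 0" --pt "0 0 0 0 0 0" --pt "0 0 0 0 0 0" --pt "0 0 0 0 0 0"

```text
t: 23.15
eef_pos: [0.4825, 0.2442, 0.2269]
ee_rot: [2.67, -0.001, -0.098]
force: [-3.2, 3.8, 7.7]
width: 0.0389
```

move_arm --pt "0 0 0 0 0 0" --pt "0 0 0 0 0 0" --pt "0 0 0 0 0 0" --pt "0 0 0 0 0 0" --pt "0 0 0 0 0 0" --claw 0

```text
t: 23.57
eef_pos: [0.4822, 0.2434, 0.2261]
ee_rot: [2.67, -0.0, -0.099]
force: [0.0, 0.4, 0.1]
width: 0.0674
```

move_arm --pt "0 0 0 0 0 0" --pt "0 0 0 0 0 0" --pt "0 0 0 0 0 0" --pt "0 0 0 0 0 0" --pt "0 0 0 0 0 0"

```text
t: 23.98
eef_pos: [0.4822, 0.2436, 0.2263]
ee_rot: [2.67, -0.0, -0.099]
force: [0.5, -0.2, -0.3]
width: 0.0873
```

Run:
```python
from h import *
g=fx(0,.1725,.085);s=arm.get_state();r=R.from_euler('xyz',s['ee_rot']);print(np.degrees((tilt(-27)*r.inv()).as_rotvec()),(s['eef_pos']+r.apply([0,0,D])-g)*1e3)
T=tilt(18);u=np.array([0,0,.001])
plan([(g,T,10)])
plan([(g+u,T,1),(g+u,tilt(-17.7),8),(g,tilt(-17.7),1)],start=(g,T))
plan([(g,tilt(0),5),(g+[0,0,.1],tilt(0),5)],start=(g,tilt(-17.7)))
```

```text
[0.02892265 0.02338714 0.07074304] [-0.21135094 -0.46934792 -0.57247386]
[[-1.1, -11.3, 5.3, 4.5, -0.4, 0], [-1.1, -11.6, 4.4, 4.5, -0.5, 0], [-1.2, -11.9, 3.5, 4.4, -0.4, 0], [-1.2, -12.2, 2.5, 4.5, -0.5, 0], [-1.2, -12.3, 1.5, 4.5, -0.4, 0]]
[[-1.2, -12.4, 0.5, 4.5, -0.4, 0], [-1.2, -12.4, -0.4, 4.5, -0.5, 0], [-1.2, -12.3, -1.4, 4.4, -0.4, 0.1], [-1.1, -12.2, -2.4, 4.5, -0.5, 0], [-1.2, -12, -3.3, 4.5, -0.4, 0]]
[[0, 0, 1, 0, 0, 0], [1.2, 11.9, 3.4, -4.4, 0.4, 0], [1.2, 12.1, 2.4, -4.5, 0.5, 0], [1.2, 12.2, 1.5, -4.4, 0.4, 0], [1.2, 12.4, 0.5, -4.5, 0.4, 0]]
[[1.2, 12.3, -0.5, -4.4, 0.5, 0], [1.2, 12.3, -1.4, -4.4, 0.4, 0], [1.2, 12.1, -2.3, -4.5, 0.4, 0], [1.1, 11.9, -3.3, -4.4, 0.5, 0], [0, 0, -1, 0, 0, 0]]
[[-0.9, -9.4, 2.7, 3.5, -0.3, 0], [-1, -9.6, 2.1, 3.5, -0.4, 0], [-0.9, -9.7, 1.5, 3.6, -0.3, 0], [-1, -9.7, 0.9, 3.5, -0.4, 0], [-0.9, -9.8, 0.3, 3.5, -0.3, 0]]
[[0, 0, 20, 0, 0, 0], [0, 0, 20, 0, 0, 0], [0, 0, 20, 0, 0, 0], [0, 0, 20, 0, 0, 0], [0, 0, 20, 0, 0, 0]]
```

move_arm --pt "-1.1 -11.3 5.3 4.5 -0.4 0" --pt "-1.1 -11.6 4.4 4.5 -0.5 0" --pt "-1.2 -11.9 3.5 4.4 -0.4 0" --pt "-1.2 -12.2 2.5 4.5 -0.5 0" --pt "-1.2 -12.3 1.5 4.5 -0.4 0"

```text
t: 24.4
eef_pos: [0.4762, 0.1839, 0.244]
ee_rot: [3.067, -0.001, -0.099]
force: [-0.3, -0.6, 0.0]
width: 0.0878
```

move_arm --pt "-1.2 -12.4 0.5 4.5 -0.4 0" --pt "-1.2 -12.4 -0.4 4.5 -0.5 0" --pt "-1.2 -12.3 -1.4 4.4 -0.4 0.1" --pt "-1.1 -12.2 -2.4 4.5 -0.5 0" --pt "-1.2 -12 -3.3 4.5 -0.4 0"

```text
t: 24.82
eef_pos: [0.4703, 0.123, 0.237]
ee_rot: [-2.823, -0.002, -0.096]
force: [0.4, -0.9, -0.5]
width: 0.0877
```

move_arm --pt "0 0 0 0 0 0" --pt "0 0 0 0 0 0" --pt "0 0 0 0 0 0" --pt "0 0 0 0 0 0" --pt "0 0 0 0 0 0" --claw 255

```text
t: 25.23
eef_pos: [0.4703, 0.1238, 0.2364]
ee_rot: [-2.829, 0.0, -0.096]
force: [-0.7, -0.2, -1.1]
width: 0.0598
```

move_arm --pt "0 0 0 0 0 0" --pt "0 0 0 0 0 0" --pt "0 0 0 0 0 0" --pt "0 0 0 0 0 0" --pt "0 0 0 0 0 0"

```text
t: 25.65
eef_pos: [0.4704, 0.1234, 0.2364]
ee_rot: [-2.827, 0.0, -0.097]
force: [0.2, 3.1, -1.1]
width: 0.0394
```

move_arm --pt "0 0 1 0 0 0" --pt "1.2 11.9 3.4 -4.4 0.4 0" --pt "1.2 12.1 2.4 -4.5 0.5 0" --pt "1.2 12.2 1.5 -4.4 0.4 0" --pt "1.2 12.4 0.5 -4.5 0.4 0"

```text
t: 26.07
eef_pos: [0.4752, 0.172, 0.2456]
ee_rot: [3.14, -0.002, -0.098]
force: [-0.0, -0.6, -3.2]
width: 0.0394
```

move_arm --pt "1.2 12.3 -0.5 -4.4 0.5 0" --pt "1.2 12.3 -1.4 -4.4 0.4 0" --pt "1.2 12.1 -2.3 -4.5 0.4 0" --pt "1.1 11.9 -3.3 -4.4 0.5 0" --pt "0 0 -1 0 0 0"

```text
t: 26.48
eef_pos: [0.4804, 0.2219, 0.2363]
ee_rot: [2.825, 0.001, -0.094]
force: [1.1, -6.0, 11.8]
width: 0.0396
```

move_arm --pt "0 0 0 0 0 0" --pt "0 0 0 0 0 0" --pt "0 0 0 0 0 0" --pt "0 0 0 0 0 0" --pt "0 0 0 0 0 0" --claw 0

```text
t: 26.9
eef_pos: [0.4801, 0.2199, 0.2371]
ee_rot: [2.834, 0.0, -0.098]
force: [0.6, -0.0, 0.2]
width: 0.0674
```

move_arm --pt "0 0 0 0 0 0" --pt "0 0 0 0 0 0" --pt "0 0 0 0 0 0" --pt "0 0 0 0 0 0" --pt "0 0 0 0 0 0"

```text
t: 27.32
eef_pos: [0.48, 0.2202, 0.2368]
ee_rot: [2.833, 0.001, -0.097]
force: [1.5, 0.5, -0.5]
width: 0.0878
```

move_arm --pt "-0.9 -9.4 2.7 3.5 -0.3 0" --pt "-1 -9.6 2.1 3.5 -0.4 0" --pt "-0.9 -9.7 1.5 3.6 -0.3 0" --pt "-1 -9.7 0.9 3.5 -0.4 0" --pt "-0.9 -9.8 0.3 3.5 -0.3 0"

```text
t: 27.73
eef_pos: [0.4751, 0.1717, 0.2445]
ee_rot: [-3.139, 0.0, -0.097]
force: [0.1, -0.4, 0.8]
width: 0.0876
```

move_arm --pt "0 0 20 0 0 0" --pt "0 0 20 0 0 0" --pt "0 0 20 0 0 0" --pt "0 0 20 0 0 0" --pt "0 0 20 0 0 0"

```text
t: 28.15
eef_pos: [0.4751, 0.1719, 0.3454]
ee_rot: [-3.142, 0.001, -0.097]
force: [0.8, -0.5, 0.1]
width: 0.0877
```

move_arm --pt "0 0 0 0 0 0" --pt "0 0 0 0 0 0" --pt "0 0 0 0 0 0" --pt "0 0 0 0 0 0" --pt "0 0 0 0 0 0"

```text
t: 28.57
eef_pos: [0.4751, 0.1719, 0.3434]
ee_rot: [3.14, 0.002, -0.097]
force: [0.3, -0.0, -0.1]
width: 0.0874
```

```bash
python3 chk.py .1725 w8
```

```text
tool err [ 0.06 -0.14 -0.04] [-0.7 -0.3 -0.9]
0.06 [319.8 155.1]
0.071 [319.8 134.9]
0.084 [319.8 110.5]
0.092 [319.7  95.1]
blob [  0  80  18  40 381] [278.8687664  180.66929134]
blob [ 85  88  15  20 168] [361.26785714 171.51190476]
blob [ 85 108  15  12 138] [362.05797101 188.38405797]
crop origin 244 54
112 254 [191, 190, 191, 188, 188, 187, 188, 189, 187, 187, 188, 191, 102, 60, 61, 59, 125, 145, 199, 232, 228, 225, 226, 226, 226, 226, 226, 227, 228, 191, 66, 68, 70, 68, 68, 69, 66, 131, 230, 227, 226, 228, 227, 228, 226, 227, 230, 231, 228, 219, 155, 88, 92, 91, 90, 90, 89, 88, 91, 90, 89, 90, 89, 89, 92]
134 254 [184, 185, 183, 183, 182, 183, 182, 183, 184, 184, 185, 187, 109, 87, 57, 59, 112, 142, 184, 230, 230, 225, 226, 225, 226, 227, 227, 226, 225, 226, 226, 227, 226, 227, 227, 227, 226, 226, 227, 227, 227, 228, 227, 227, 228, 227, 230, 231, 220, 182, 140, 88, 90, 89, 90, 88, 87, 90, 89, 89, 89, 88, 90, 89, 89]
156 254 [124, 127, 127, 125, 127, 130, 128, 129, 128, 131, 128, 126, 134, 52, 60, 60, 63, 138, 162, 228, 231, 224, 225, 226, 225, 225, 225, 225, 226, 231, 50, 63, 66, 67, 65, 63, 64, 234, 227, 226, 227, 227, 227, 227, 227, 228, 231, 229, 196, 163, 132, 85, 87, 85, 85, 88, 87, 85, 89, 86, 85, 89, 86, 86, 88]
```

View pics/w8c.png

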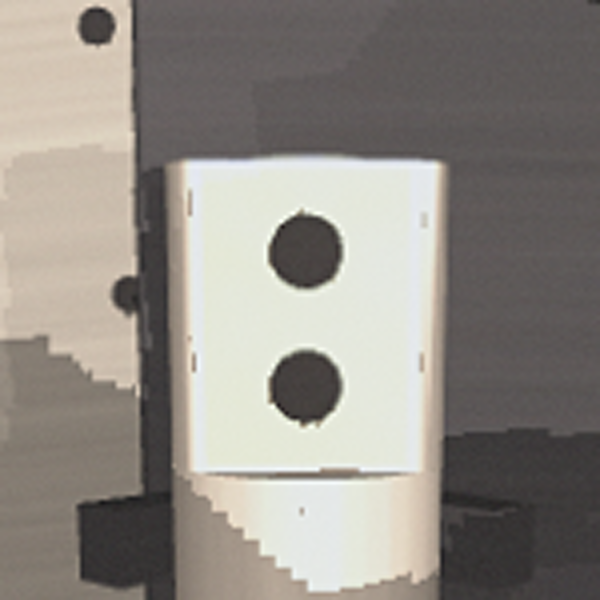

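move_arm --pt "-3 -34 3 0 0 0" --pt "-3 -38 3 0 0 0" --pt "-3 -38 0 0 0 0" --pt "-3 -38 0 0 0 0" --pt "-3 -38 0 0 0 0"

```text
t: 29.03
eef_pos: [0.4597, -0.0154, 0.35]
ee_rot: [3.141, 0.001, -0.096]
force: [0.2, -0.9, -0.1]
width: 0.0876
```

move_arm --pt "-3 -38 0 0 0 2" --pt "-3 -38 0 0 0 2" --pt "-3 -38 0 0 0 2" --pt "-3 -38 0 0 0 2" --pt "-3 -38 0 0 0 2"

```text
t: 29.45
eef_pos: [0.4447, -0.2057, 0.35]
ee_rot: [-3.142, 0.001, 0.08]
force: [0.5, 0.9, -0.3]
width: 0.0878
```

move_arm --pt "-3 -38 0 0 0 2" --pt "-3 -38 0 0 0 2" --pt "-3 -38 0 0 0 0" --pt "0 0 0 0 0 0" --pt "0 0 0 0 0 0"

```text
t: 29.87
eef_pos: [0.4357, -0.3198, 0.3491]
ee_rot: [-3.141, 0.003, 0.143]
force: [-0.0, 0.9, -0.9]
width: 0.0876
```

```bash
cat > sp.py <<'E'
from h import *
def spanner(n,z=.025):
    s=arm.get_state();im=arm.grab_frame('wrist');save(im,n)
    hsv=cv2.cvtColor(im,cv2.COLOR_RGB2HSV);m=cv2.inRange(hsv,(22,120,90),(36,255,255))
    k,l,st,c=cv2.connectedComponentsWithStats(m);i=1+st[1:,4].argmax();pts=np.argwhere(l==i)[:,::-1]
    h=cv2.convexHull(pts.astype(np.int32))[:,0]
    w=np.array([at_z('wrist',p.astype(float),z,s)[:2] for p in h],np.float32)
    (cx,cy),(a,b),ang=cv2.minAreaRect(w*1000);print('yellow rect',cx,cy,a,b,ang,st[i])
    for t in ('spanner_grip','spanner_fork'):
        r=arm.spot_point(t,'wrist');print(t,[(round(x['score'],2),np.round(x['xy']).tolist(),np.round(at_z('wrist',x['xy'],z-.011,s)[:2],4).tolist()) for x in r[:2]])
    return s,im
E
python3 - <<'E'
from sp import *
s,im=spanner('w9.png');print(s['eef_pos'],s['ee_rot'])
E
```

```text
yellow rect 525.1963500976562 -327.3375549316406 122.95633697509766 29.818653106689453 7.114283084869385 [ 327   15   46  175 6173]
spanner_grip [(0.84, [348.0, 124.0], [0.512, -0.33])]
spanner_fork [(0.64, [345.0, 238.0], [0.4213, -0.3419])]
[ 0.4356547  -0.31984654  0.34913921] [-3.14076978e+00  2.91344349e-03  1.43226242e-01]
```

View pics/w9.png

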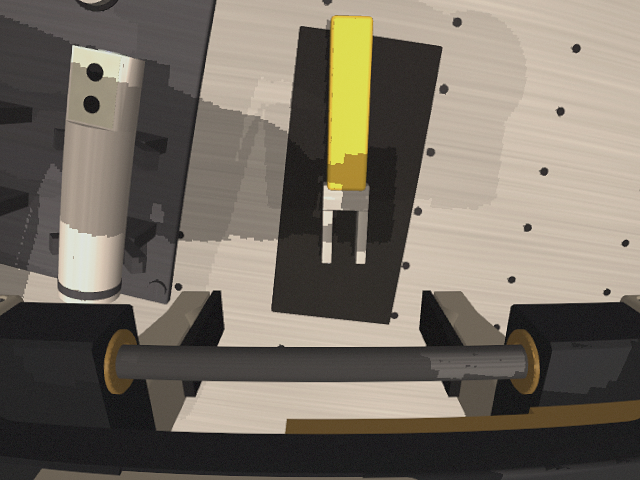

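Run:
```python
from h import *
T=R.from_euler('z',np.radians(7.2))*R.from_euler('x',np.pi)
plan([((.5128,-.3288,.095),T,5),((.5128,-.3288,.025),T,5)])
```

```text
[[15.3, -2.3, -19.1, 0, 0, -0.3], [15.3, -2.3, -19.2, 0, 0, -0.2], [15.3, -2.3, -19.1, 0, -0.1, -0.3], [15.3, -2.3, -19.1, 0, 0, -0.2], [15.3, -2.2, -19.1, 0, 0, -0.3]]
[[0, 0, -14, 0, 0, 0], [0, 0, -14, 0, 0, 0], [0, 0, -14, 0, 0, 0], [0, 0, -14, 0, 0, 0], [0, 0, -14, 0, 0, 0]]
```

move_arm --pt "15.3 -2.3 -19.1 0 0 -0.3" --pt "15.3 -2.3 -19.2 0 0 -0.2" --pt "15.3 -2.3 -19.1 0 -0.1 -0.3" --pt "15.3 -2.3 -19.1 0 0 -0.2" --pt "15.3 -2.2 -19.1 0 0 -0.3" --claw 0 --squeeze 40

```text
t: 30.43
eef_pos: [0.514, -0.3278, 0.2542]
ee_rot: [3.141, -0.001, 0.127]
force: [-0.6, -0.2, -0.4]
width: 0.0876
```

move_arm --pt "0 0 0 0 0 0" --pt "0 0 0 0 0 0" --pt "0 0 -20 0 0 0" --pt "0 0 -20 0 0 0" --pt "0 0 -15 0 0 0"

```text
t: 30.85
eef_pos: [0.5127, -0.3283, 0.2002]
ee_rot: [3.141, -0.002, 0.126]
force: [-1.0, 0.3, -0.5]
width: 0.0878
```

move_arm --pt "0 0 -5 0 0 0" --pt "0 0 -5 0 0 0" --pt "0 0 -5 0 0 0" --pt "0 0 0 0 0 0" --pt "0 0 0 0 0 0"

```text
t: 31.27
eef_pos: [0.513, -0.3293, 0.1855]
ee_rot: [3.141, -0.002, 0.125]
force: [0.1, 0.6, -0.1]
width: 0.0876
```

Run:
```python
from h import *
s=arm.get_state();r=R.from_euler('xyz',s['ee_rot']);print(s['eef_pos']+r.apply([0,0,D]),np.degrees(s['ee_rot']),s['force'])
```

```text
[ 0.51331632 -0.32939485  0.02619179] [ 1.79958306e+02 -9.31031922e-02  7.15800263e+00] [ 0.07702945  0.61907991 -0.05178529]
```

Close, then lift.

move_arm --pt "0 0 -1 0 0 0" --pt "0 0 0 0 0 0" --pt "0 0 0 0 0 0" --pt "0 0 0 0 0 0" --pt "0 0 0 0 0 0" --claw 255 --squeeze 50

```text
t: 31.68
eef_pos: [0.5128, -0.3294, 0.1839]
ee_rot: [3.141, -0.001, 0.125]
force: [0.6, -0.3, -0.8]
width: 0.0599
```

move_arm --pt "0 0 0 0 0 0" --pt "0 0 0 0 0 0" --pt "0 0 0 0 0 0" --pt "0 0 0 0 0 0" --pt "0 0 0 0 0 0"

```text
t: 32.1
eef_pos: [0.5128, -0.3293, 0.1837]
ee_rot: [3.141, -0.001, 0.125]
force: [-1.2, -0.1, 0.1]
width: 0.0297
```

move_arm --pt "0 0 0 0 0 0" --pt "0 0 0 0 0 0" --pt "0 0 0 0 0 0" --pt "0 0 10 0 0 0" --pt "0 0 20 0 0 0"

```text
t: 32.52
eef_pos: [0.5116, -0.3289, 0.2118]
ee_rot: [-3.139, 0.004, 0.124]
force: [0.1, -0.0, -3.0]
width: 0.0297
```

move_arm --pt "0 0 20 0 0 0" --pt "0 0 20 0 0 0" --pt "0 0 20 0 0 0" --pt "0 0 20 0 0 0" --pt "0 0 0 0 0 0"

```text
t: 32.93
eef_pos: [0.5138, -0.3299, 0.2987]
ee_rot: [3.138, -0.006, 0.125]
force: [1.3, -0.2, -2.2]
width: 0.0299
```

move_arm --pt "0 0 20 0 0 0" --pt "0 0 15 0 0 0" --pt "0 0 0 0 0 0" --pt "0 0 0 0 0 0" --pt "0 0 0 0 0 0"

```text
t: 33.35
eef_pos: [0.5123, -0.3291, 0.3276]
ee_rot: [-3.141, 0.0, 0.124]
force: [0.0, 0.3, -2.9]
width: 0.0296
```

move_arm --pt "0 0 10 0 0 0" --pt "4 30 8 0 0 -1" --pt "4 35 8 0 0 -1" --pt "4 35 8 0 0 -1.5" --pt "4 35 8 0 0 -1.5"

```text
t: 33.77
eef_pos: [0.5286, -0.1932, 0.3707]
ee_rot: [3.141, 0.001, 0.035]
force: [0.5, -0.1, -2.9]
width: 0.0294
```

move_arm --pt "6 35 0 0 0 -1.5" --pt "6 35 0 0 0 -1.5" --pt "6 35 0 0 0 -1.5" --pt "6 35 0 0 0 -1.6" --pt "6 30 0 0 0 -1.6"

```text
t: 34.18
eef_pos: [0.5586, -0.0222, 0.3707]
ee_rot: [3.141, -0.0, -0.098]
force: [-0.6, 0.1, -2.1]
width: 0.0295
```

move_arm --pt "0 15 0 0 0 0" --pt "0 0 0 0 0 0" --pt "0 0 0 0 0 0" --pt "0 0 0 0 0 0" --pt "0 0 0 0 0 0"

```text
t: 34.6
eef_pos: [0.5587, -0.01, 0.3706]
ee_rot: [3.141, -0.0, -0.098]
force: [-0.0, -0.6, -2.4]
width: 0.0295
```

Run:
```python
from h import *
s=arm.get_state();print(s['eef_pos'],s['ee_rot'],s['force'],s['moment'])
im=arm.grab_frame('wrist');save(im,'w10.png')
r=arm.spot_point('clamp_a_head','wrist');print([(round(x['score'],2),np.round(x['xy']).tolist(),np.round(at_z('wrist',x['xy'],.032,s)[:2],4).tolist()) for x in r[:3]])
for m in arm.masks_of('clamp_a_head','wrist')[:3]: print(m['score'],m['xy'],m['pixels'].sum())
for y in (.115,-.115):
    print(fx(.145,y,.032),proj('wrist',fx(.145,y,.032),s))
P=[proj('wrist',fx(.145,y,.032),s).astype(int) for y in (.115,-.115)]
c=[cv2.resize(im[p[1]-35:p[1]+40,p[0]-38:p[0]+37,::-1],(400,400),interpolation=2) for p in P];print([(p[0]-38,p[1]-35) for p in P])
cv2.imwrite('pics/w10c.png',np.hstack(c))
```

```text
[ 0.55866323 -0.01003292  0.37058568] [ 3.14105212e+00 -2.28399246e-04 -9.77554307e-02] [-0.04168673 -0.58721872 -2.36763772] [ 0.00073329 -0.00259344 -0.00654288]
[(0.76, [177.0, 166.0], [0.614, 0.1004])]
0.67 [182.8, 162.7] 1542
[0.61403001 0.10070163 0.032     ] [176.46990246 165.48356688]
[ 0.59158594 -0.12820067  0.032     ] [463.25022049 165.22120657]
[(np.int64(138), np.int64(130)), (np.int64(425), np.int64(130))]
```

View pics/w10c.png

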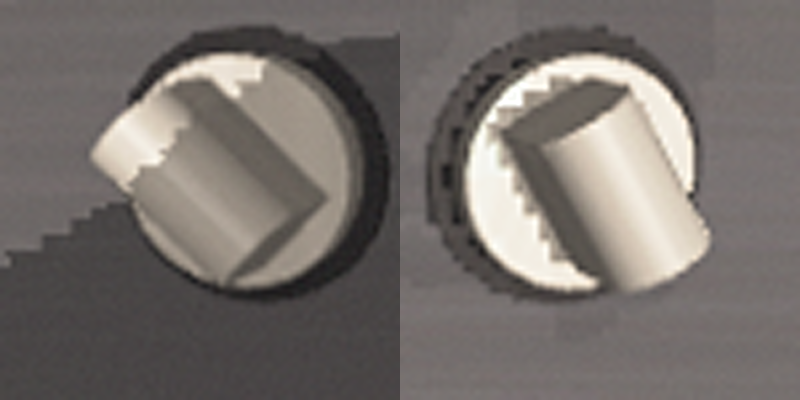

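Run:
```python
from h import *
s=arm.get_state()
for xy,y in (((182.25,162.06),.115),((459.0,162.25),-.115)):
    p=at_z('wrist',xy,.019,s);d=(p-fx(.145,y,.019));print(p,'err fix x,y mm',d@FX*1e3,d@FY*1e3,proj('wrist',fx(.145,y,.019),s))
```

```text
[0.61542401 0.10008586 0.019     ] err fix x,y mm 1.4474414108576343 -0.4768008714770402 [181.85269688 163.81208092]
[ 0.59246876 -0.12918268  0.019     ] err fix x,y mm 0.9744319680902631 -0.8911704323306789 [457.84986583 163.41203359]
```

```bash
cat >> h.py <<'E'
HA=np.array([.6152,.1003,0]);HB=np.array([.5923,-.1289,0])
def onkey(H,a,z,L=.09):
    "grasp pose for fork on head H with handle at angle a (deg, fixture frame)"
    w=np.radians(a)+PSI
    return H+np.array([L*np.cos(w),L*np.sin(w),z]),R.from_euler('z',w)*R.from_euler('x',np.pi)
E
python3 - <<'E'
from h import *
g,Q=onkey(HA,45,.0834)
plan([(g+[0,0,.08],Q,10),(g,Q,5)])
plan([(g-[0,0,.04],Q,5)],start=(g,Q))
E
```

```text
[[12.6, 16.8, -4.8, 0, 0, 4.5], [12.6, 16.7, -4.8, 0, 0, 4.5], [12.6, 16.8, -4.8, 0, 0, 4.5], [12.6, 16.7, -4.8, 0, 0, 4.5], [12.6, 16.8, -4.8, 0, 0, 4.5]]
[[12.6, 16.7, -4.8, 0, 0, 4.5], [12.6, 16.8, -4.8, 0, 0, 4.5], [12.6, 16.8, -4.8, 0, 0, 4.5], [12.6, 16.7, -4.8, 0, 0, 4.5], [12.6, 16.8, -4.8, 0, 0, 4.5]]
[[0, 0, -16, 0, 0, 0], [0, 0, -16, 0, 0, 0], [0, 0, -16, 0, 0, 0], [0, 0, -16, 0, 0, 0], [0, 0, -16, 0, 0, 0]]
[[0, 0, -8, 0, 0, 0], [0, 0, -8, 0, 0, 0], [0, 0, -8, 0, 0, 0], [0, 0, -8, 0, 0, 0], [0, 0, -8, 0, 0, 0]]
```

move_arm --pt "12.6 16.8 -4.8 0 0 4.5" --pt "12.6 16.7 -4.8 0 0 4.5" --pt "12.6 16.8 -4.8 0 0 4.5" --pt "12.6 16.7 -4.8 0 0 4.5" --pt "12.6 16.8 -4.8 0 0 4.5"

```text
t: 35.17
eef_pos: [0.6224, 0.0745, 0.3465]
ee_rot: [3.141, -0.001, 0.298]
force: [0.5, -0.8, -2.0]
width: 0.0295
```

move_arm --pt "12.6 16.7 -4.8 0 0 4.5" --pt "12.6 16.8 -4.8 0 0 4.5" --pt "12.6 16.8 -4.8 0 0 4.5" --pt "12.6 16.7 -4.8 0 0 4.5" --pt "12.6 16.8 -4.8 0 0 4.5"

```text
t: 35.58
eef_pos: [0.6855, 0.1583, 0.3223]
ee_rot: [3.141, -0.0, 0.691]
force: [-0.0, 0.4, -2.2]
width: 0.0297
```

move_arm --pt "0 0 -16 0 0 0" --pt "0 0 -16 0 0 0" --pt "0 0 -16 0 0 0" --pt "0 0 -16 0 0 0" --pt "0 0 -16 0 0 0"

```text
t: 36.0
eef_pos: [0.685, 0.1576, 0.2418]
ee_rot: [3.141, -0.0, 0.688]
force: [-0.2, 0.1, -3.0]
width: 0.0298
```

move_arm --pt "0 0 0 0 0 0" --pt "0 0 0 0 0 0" --pt "0 0 0 0 0 0" --pt "0 0 0 0 0 0" --pt "0 0 0 0 0 0"

```text
t: 36.42
eef_pos: [0.6852, 0.1583, 0.2441]
ee_rot: [3.141, -0.003, 0.688]
force: [-0.3, 1.2, -3.2]
width: 0.0297
```

Run:
```python
from h import *
s=arm.get_state();r=R.from_euler('xyz',s['ee_rot']);G,Q=onkey(HA,45,.0834)
print((s['eef_pos']+r.apply([0,0,D])-G)*1e3,np.degrees((Q*r.inv()).as_rotvec()),s['force'],s['width'])
ims=[]
for n in ('top','side'):
    im=arm.grab_frame(n);p=proj(n,[.6152,.1003,.06]).astype(int)
    ims.append(cv2.resize(im[p[1]-40:p[1]+35,p[0]-38:p[0]+37,::-1],(400,400),interpolation=2));print(n,p[0]-38,p[1]-40,'head',proj(n,HA+[0,0,.045]),'fork exp',proj(n,HA+[0,0,.073]))
cv2.imwrite('pics/h1.png',np.hstack(ims))
```

```text
[0.86812904 1.01125137 1.40271347] [-0.06240176  0.14847673 -0.03480531] [-0.29315669  1.19600472 -3.22912764] 0.029652190812079742
top 270 146 head [308.10813211 188.64027568] fork exp [307.950657   184.87892707]
side 304 185 head [342.27843393 230.08353293] fork exp [342.69320599 221.08872298]
```

View pics/h1.png

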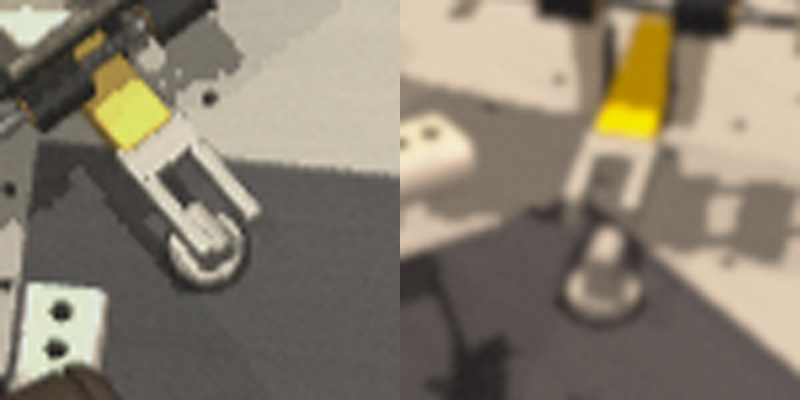

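Run:
```python
from h import *
s=arm.get_state();r=R.from_euler('xyz',s['ee_rot']);g=s['eef_pos']+r.apply([0,0,D]);print('grasp',g)
def tri(t):
    O=[];
    for n in ('top','side'):
        q=arm.spot_point(t,n)
        if not q: print(t,n,'none');return
        # candidate nearest
        q=min(q,key=lambda x:np.linalg.norm(np.array(x['xy'])-proj(n,HA+[0,0,.06])))
        O.append(ray(n,q['xy']))
    A=sum(np.eye(3)-np.outer(d,d)/(d@d) for o,d in O);b=sum((np.eye(3)-np.outer(d,d)/(d@d))@o for o,d in O)
    p=np.linalg.solve(A,b);print(t,p.round(4));return p
for i in range(3):
    [tri(t) for t in ('spanner_fork','spanner_grip','clamp_a_head')]
    for n in('top','side'): arm.grab_frame(n)
```

```text
grasp [0.68531253 0.15846316 0.08446578]
spanner_fork [0.6135 0.1019 0.0803]
spanner_grip [0.685  0.1609 0.07  ]
clamp_a_head [0.616  0.0973 0.0321]
spanner_fork [0.6062 0.0954 0.0885]
spanner_grip [0.6897 0.1617 0.0662]
clamp_a_head [0.6175 0.0976 0.0288]
spanner_fork [0.6178 0.0997 0.0747]
spanner_grip [0.6838 0.1616 0.0838]
clamp_a_head [0.6097 0.0947 0.0345]
```

move_arm --pt "-0.5 -0.5 -6 0 0 0" --pt "0 0 -6 0 0 0" --pt "0 0 -6 0 0 0" --pt "0 0 0 0 0 0" --pt "0 0 0 0 0 0"

```text
t: 38.13
eef_pos: [0.6841, 0.1576, 0.2237]
ee_rot: [-3.141, 0.001, 0.688]
force: [-0.8, -0.4, -2.2]
width: 0.0295
```

Run:
```python
from h import *
ims=[]
s=arm.get_state();r=R.from_euler('xyz',s['ee_rot']);print(s['eef_pos']+r.apply([0,0,D]))
for n in ('top','side'):
    im=arm.grab_frame(n);p=proj(n,[.6152,.1003,.05]).astype(int)
    ims.append(cv2.resize(im[p[1]-30:p[1]+30,p[0]-30:p[0]+30,::-1],(400,400),interpolation=2))
cv2.imwrite('pics/h2.png',np.hstack(ims))
```

```text
[0.68395179 0.15754601 0.06443363]
```

View pics/h2.png

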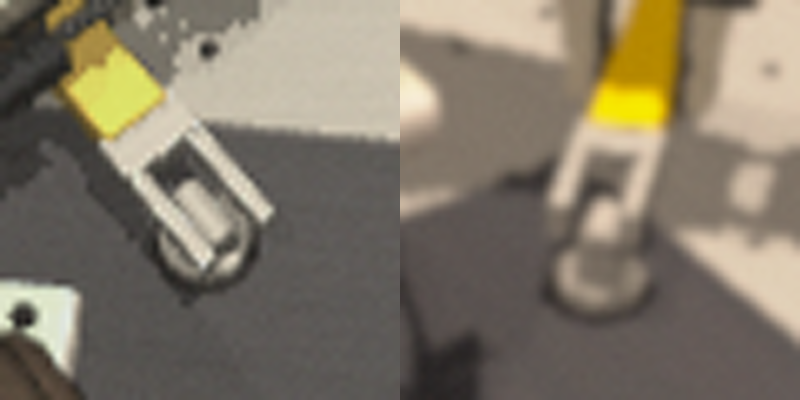

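move_arm --pt "0 0 -3 0 0 0" --pt "0 0 -3 0 0 0" --pt "0 0 -3 0 0 0" --pt "0 0 0 0 0 0" --pt "0 0 0 0 0 0"

```text
t: 38.65
eef_pos: [0.6842, 0.1577, 0.2154]
ee_rot: [3.141, -0.0, 0.688]
force: [-0.1, 0.0, -2.3]
width: 0.0296
```

move_arm --pt "0 0 -2 0 0 0" --pt "0 0 -2 0 0 0" --pt "0 0 -2 0 0 0" --pt "0 0 0 0 0 0" --pt "0 0 0 0 0 0"

```text
t: 39.07
eef_pos: [0.6842, 0.1577, 0.2095]
ee_rot: [3.141, -0.0, 0.688]
force: [-0.4, -0.3, -3.0]
width: 0.0292
```

move_arm --pt "0 0 -2 0 0 0" --pt "0 0 -2 0 0 0" --pt "0 0 -2 0 0 0" --pt "0 0 0 0 0 0" --pt "0 0 0 0 0 0"

```text
t: 39.48
eef_pos: [0.6842, 0.1577, 0.2035]
ee_rot: [3.141, -0.0, 0.688]
force: [-0.3, 0.7, -2.7]
width: 0.0297
```

Run:
```python
from h import *
def arc(H,a,b,n,z=.044):
    A=np.linspace(a,b,n+1);plan([(*onkey(H,x,z),1) for x in A[1:]],start=onkey(H,A[0],z))
arc(HA,45,-45,20);print();arc(HA,-45,-60,5)
```

```text
[[4.3, -5.6, 0, 0, 0, -4.5], [3.8, -6, 0, 0, 0, -4.5], [3.3, -6.2, 0, 0, 0, -4.5], [2.8, -6.5, 0, 0, 0, -4.5], [2.4, -6.7, 0, 0, 0, -4.5]]
[[1.8, -6.8, 0, 0, 0, -4.5], [1.2, -7, 0, 0, 0, -4.5], [0.7, -7, 0, 0, 0, -4.5], [0.1, -7.1, 0, 0, 0, -4.5], [-0.4, -7, 0, 0, 0, -4.5]]
[[-0.9, -7, 0, 0, 0, -4.5], [-1.6, -6.9, 0, 0, 0, -4.5], [-2, -6.8, 0, 0, 0, -4.5], [-2.6, -6.6, 0, 0, 0, -4.5], [-3.1, -6.3, 0, 0, 0, -4.5]]
[[-3.5, -6.1, 0, 0, 0, -4.5], [-4.1, -5.8, 0, 0, 0, -4.5], [-4.4, -5.5, 0, 0, 0, -4.5], [-4.9, -5.1, 0, 0, 0, -4.5], [-5.3, -4.7, 0, 0, 0, -4.5]]

[[-3.7, -2.9, 0, 0, 0, -3], [-3.9, -2.7, 0, 0, 0, -3], [-4, -2.5, 0, 0, 0, -3], [-4.1, -2.3, 0, 0, 0, -3], [-4.2, -2, 0, 0, 0, -3]]
```

move_arm --pt "4.3 -5.6 0 0 0 -4.5" --pt "3.8 -6 0 0 0 -4.5" --pt "3.3 -6.2 0 0 0 -4.5" --pt "2.8 -6.5 0 0 0 -4.5" --pt "2.4 -6.7 0 0 0 -4.5"

```text
t: 39.9
eef_pos: [0.7011, 0.1267, 0.2038]
ee_rot: [3.141, -0.001, 0.292]
force: [-1.2, 1.2, -2.1]
width: 0.0298
```

move_arm --pt "1.8 -6.8 0 0 0 -4.5" --pt "1.2 -7 0 0 0 -4.5" --pt "0.7 -7 0 0 0 -4.5" --pt "0.1 -7.1 0 0 0 -4.5" --pt "-0.4 -7 0 0 0 -4.5"

```text
t: 40.32
eef_pos: [0.7045, 0.0918, 0.2039]
ee_rot: [-3.142, -0.001, -0.101]
force: [-0.1, 1.1, -2.6]
width: 0.0299
```

move_arm --pt "-0.9 -7 0 0 0 -4.5" --pt "-1.6 -6.9 0 0 0 -4.5" --pt "-2 -6.8 0 0 0 -4.5" --pt "-2.6 -6.6 0 0 0 -4.5" --pt "-3.1 -6.3 0 0 0 -4.5"

```text
t: 40.73
eef_pos: [0.6942, 0.0582, 0.2039]
ee_rot: [-3.141, -0.001, -0.493]
force: [-0.3, 1.2, -2.8]
width: 0.0298
```

move_arm --pt "-3.5 -6.1 0 0 0 -4.5" --pt "-4.1 -5.8 0 0 0 -4.5" --pt "-4.4 -5.5 0 0 0 -4.5" --pt "-4.9 -5.1 0 0 0 -4.5" --pt "-5.3 -4.7 0 0 0 -4.5"

```text
t: 41.15
eef_pos: [0.6719, 0.031, 0.2039]
ee_rot: [-3.141, -0.001, -0.886]
force: [-0.2, 1.4, -2.6]
width: 0.0298
```

Run:
```python
from h import *
s=arm.get_state();print(s['force'],s['moment'],s['width'],np.degrees(s['ee_rot'][2]-PSI))
```

```text
[-0.19168456  1.39907366 -2.64904773] [ 6.26798254e-01 -1.76722527e-04  1.37748840e-01] 0.029803708703380713 -45.16376593638496
```

move_arm --pt "-3.7 -2.9 0 0 0 -3" --pt "-3.9 -2.7 0 0 0 -3" --pt "0 0 0 0 0 0" --pt "0 0 0 0 0 0" --pt "0 0 0 0 0 0"

```text
t: 41.57
eef_pos: [0.6646, 0.0257, 0.2039]
ee_rot: [-3.141, -0.001, -0.985]
force: [0.4, 0.2, -2.9]
width: 0.0301
```

move_arm --pt "-4 -2.5 0 0 0 -3" --pt "0 0 0 0 0 0" --pt "0 0 0 0 0 0" --pt "0 0 0 0 0 0" --pt "0 0 0 0 0 0"

```text
t: 41.98
eef_pos: [0.6606, 0.0232, 0.2038]
ee_rot: [-3.142, -0.001, -1.038]
force: [1.1, 1.9, -2.6]
width: 0.0293
```

Run:
```python
from h import *
s=arm.get_state();print(s['force'],s['moment'],s['width'],np.degrees(s['ee_rot'][2]-PSI))
```

```text
[ 1.13696608  1.88340291 -2.62981621] [ 0.54808211 -0.4198324  -0.01771404] 0.029305545297067966 -53.876785004975275
```

move_arm --pt "-4.1 -2.3 0 0 0 -3" --pt "0 0 0 0 0 0" --pt "0 0 0 0 0 0" --pt "0 0 0 0 0 0" --pt "0 0 0 0 0 0"

```text
t: 42.4
eef_pos: [0.6565, 0.0209, 0.2038]
ee_rot: [-3.141, -0.001, -1.091]
force: [2.2, 2.3, -2.3]
width: 0.0296
```

Run:
```python
from h import *
s=arm.get_state();print(s['force'],s['moment'],s['width'],np.degrees(s['ee_rot'][2]-PSI))
```

```text
[ 2.23751828  2.26168136 -2.28517853] [ 1.04359845 -0.57903329  0.02877963] 0.02957104508347062 -56.882737936534355
```

move_arm --pt "-4.2 -2 0 0 0 -3" --pt "0 0 0 0 0 0" --pt "0 0 0 0 0 0" --pt "0 0 0 0 0 0" --pt "0 0 0 0 0 0"

```text
t: 42.82
eef_pos: [0.6526, 0.0191, 0.2039]
ee_rot: [-3.141, -0.001, -1.142]
force: [2.9, 4.7, -3.4]
width: 0.0293
```

Run:
```python
from h import *
s=arm.get_state();print(s['force'],s['moment'],s['width'],np.degrees(s['ee_rot'][2]-PSI))
ims=[]
for n in ('top','side'):
    im=arm.grab_frame(n);p=proj(n,[.6152,.1003,.04]).astype(int)
    ims.append(cv2.resize(im[p[1]-30:p[1]+30,p[0]-30:p[0]+30,::-1],(400,400),interpolation=2))
cv2.imwrite('pics/h3.png',np.hstack(ims))
```

```text
[ 2.90542     4.67632956 -3.4327588 ] [ 1.55560121 -1.17194735  0.35296953] 0.029307770413596654 -59.82024458847735
```

View pics/h3.png

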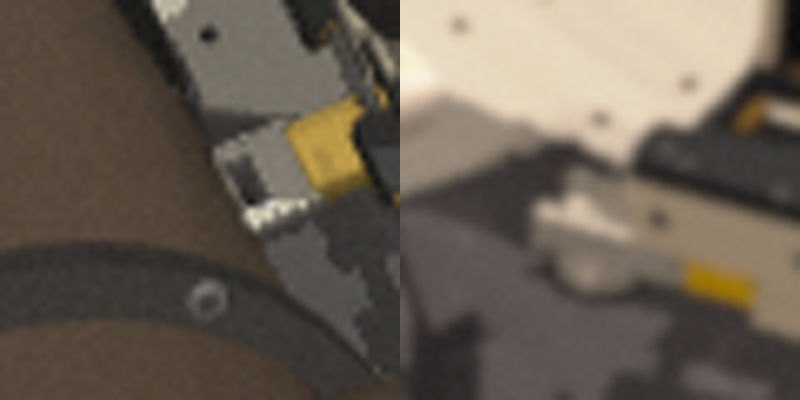

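```bash
cat > arc.py <<'E'
from h import *
def arc(H,a,b,n,z=.044):
    A=np.linspace(a,b,n+1);plan([(*onkey(H,x,z),1) for x in A[1:]],start=onkey(H,A[0],z))
def feel(H):
    s=arm.get_state();y=s['ee_rot'][2];n=np.array([-np.sin(y),np.cos(y),0]);r=R.from_euler('xyz',s['ee_rot']);g=s['eef_pos']+r.apply([0,0,D])
    print('F',s['force'].round(1),'normal',(s['force']@n).round(2),'mom',s['moment'].round(2),'ang',np.degrees(y-PSI).round(1),'g',g.round(4),'w',s['width'])
E
python3 - <<'E'
from arc import *
feel(HA);arc(HA,-60,-66,2)
E
```

```text
F [ 3.3  4.1 -2.6] normal 4.69 mom [ 1.51 -1.18  0.39] ang -59.8 g [0.6528 0.019  0.0446] w 0.029368989560718657
[[-4.3, -1.8, 0, 0, 0, -3], [-4.5, -1.6, 0, 0, 0, -3], [0, 0, 0, 0, 0, 0], [0, 0, 0, 0, 0, 0], [0, 0, 0, 0, 0, 0]]
```

move_arm --pt "-4.3 -1.8 0 0 0 -3" --pt "0 0 0 0 0 0" --pt "0 0 0 0 0 0" --pt "0 0 0 0 0 0" --pt "0 0 0 0 0 0"

```text
t: 43.33
eef_pos: [0.6486, 0.0176, 0.204]
ee_rot: [-3.14, -0.001, -1.193]
force: [4.1, 5.6, -4.2]
width: 0.0296
```

Run:
```python
from arc import *
feel(HA)
```

```text
F [ 4.1  5.6 -4.2] normal 5.87 mom [ 2.03 -1.47  0.83] ang -62.8 g [0.6489 0.0176 0.0447] w 0.029586396956431588
```

Run:
```python
from arc import *
arc(HA,-63,-52,4)
```

```text
[[4, 1.7, 0, 0, 0, 2.7], [3.9, 1.8, 0, 0, 0, 2.8], [3.8, 2.1, 0, 0, 0, 2.8], [3.7, 2.2, 0, 0, 0, 2.7], [0, 0, 0, 0, 0, 0]]
```

move_arm --pt "4 1.7 0 0 0 2.7" --pt "3.9 1.8 0 0 0 2.8" --pt "3.8 2.1 0 0 0 2.8" --pt "3.7 2.2 0 0 0 2.7" --pt "0 0 0 0 0 0"

```text
t: 43.75
eef_pos: [0.6633, 0.0245, 0.2034]
ee_rot: [3.14, -0.001, -1.001]
force: [1.0, -0.1, -2.0]
width: 0.0299
```

Run:
```python
from arc import *
feel(HA)
```

```text
F [ 1.  -0.1 -2. ] normal 0.77 mom [ 0.16 -0.31 -0.09] ang -51.8 g [0.6631 0.0243 0.0441] w 0.029870598030513926
```

move_arm --pt "0 0 5 0 0 0" --pt "0 0 8 0 0 0" --pt "0 0 8 0 0 0" --pt "0 0 10 0 0 0" --pt "0 0 20 0 0 0"

```text
t: 44.17
eef_pos: [0.6619, 0.0242, 0.2541]
ee_rot: [3.138, 0.001, -1.005]
force: [0.1, -0.3, -2.3]
width: 0.0297
```

move_arm --pt "0 0 20 0 0 0" --pt "0 0 20 0 0 0" --pt "0 0 20 0 0 0" --pt "0 0 20 0 0 0" --pt "0 0 0 0 0 0"

```text
t: 44.58
eef_pos: [0.6638, 0.0244, 0.3409]
ee_rot: [-3.135, -0.004, -1.004]
force: [1.3, 1.2, -0.2]
width: 0.0295
```

Run:
```python
from arc import *
feel(HA)
s=arm.get_state();im=arm.grab_frame('wrist');save(im,'w11.png')
hsv=cv2.cvtColor(im,cv2.COLOR_RGB2HSV);m=cv2.inRange(hsv,(20,110,60),(36,255,255))
k,l,st,c=cv2.connectedComponentsWithStats(m)
for i in range(1,k):
    if st[i,4]>300:
        print(st[i],c[i]);pts=np.argwhere(l==i)[:,::-1]
        for row in range(st[i,1]+3,st[i,1]+st[i,3],12):
            q=pts[pts[:,1]==row][:,0];print(row,q.min(),q.max(),end=' ; ')
        print()
```

```text
F [ 1.3  1.2 -0.2] normal 1.75 mom [ 0.11 -0.22  0.03] ang -51.9 g [0.665  0.0245 0.1816] w 0.029460318809576187
[  279   138    85   209 16668] [321.37281018 239.65190785]
141 284 359 ; 153 279 363 ; 165 279 363 ; 177 280 362 ; 189 280 363 ; 201 280 362 ; 213 281 362 ; 225 281 362 ; 237 282 361 ; 249 282 361 ; 261 282 361 ; 273 283 360 ; 285 283 360 ; 297 283 359 ; 309 284 359 ; 321 285 358 ; 333 285 358 ; 345 285 358 ; 
[ 287  382   70   38 2558] [321.41477717 399.95230649]
385 287 356 ; 397 287 355 ; 409 288 355 ;
```

Run:
```python
from h import *
print(proj('wrist',np.array(arm.get_state()['eef_pos'])+R.from_euler('xyz',arm.get_state()['ee_rot']).apply([.075,0,D]),arm.get_state()))
plan([(fx(.10,0,.21),tilt(0),10)])
```

```text
[321.03306417 139.14307467]
[[-10.5, -3.4, 3.1, 0, 0, 5.2], [-10.6, -3.4, 3.1, 0, 0.1, 5.2], [-10.5, -3.4, 3.1, 0, 0, 5.2], [-10.5, -3.4, 3, -0.1, 0, 5.2], [-10.5, -3.4, 3.1, 0, 0, 5.2]]
[[-10.6, -3.4, 3.1, 0, 0.1, 5.2], [-10.5, -3.4, 3.1, 0, 0, 5.2], [-10.5, -3.3, 3.1, 0, 0, 5.2], [-10.5, -3.4, 3.1, 0, 0, 5.2], [-10.6, -3.4, 3, -0.1, 0.1, 5.2]]
```

move_arm --pt "-10.5 -3.4 3.1 0 0 5.2" --pt "-10.6 -3.4 3.1 0 0 5.2" --pt "-10.5 -3.4 3.1 0 0 5.2" --pt "-10.5 -3.4 3 0 0 5.2" --pt "-10.5 -3.4 3.1 0 0 5.2"

```text
t: 45.05
eef_pos: [0.6093, 0.0072, 0.3494]
ee_rot: [3.14, 0.001, -0.547]
force: [-0.1, 0.4, -2.2]
width: 0.0295
```

move_arm --pt "-10.6 -3.4 3.1 0 0 5.2" --pt "-10.5 -3.4 3.1 0 0 5.2" --pt "-10.5 -3.3 3.1 0 0 5.2" --pt "-10.5 -3.4 3.1 0 0 5.2" --pt "-10.6 -3.4 3 0 0 5.2"

```text
t: 45.47
eef_pos: [0.5566, -0.0097, 0.3649]
ee_rot: [3.141, 0.001, -0.093]
force: [-0.1, -0.2, -3.1]
width: 0.0298
```

move_arm --pt "0 0 0 0 0 0" --pt "0 0 0 0 0 0" --pt "0 0 0 0 0 0" --pt "0 0 0 0 0 0" --pt "0 0 0 0 0 0"

```text
t: 45.88
eef_pos: [0.5581, -0.0091, 0.365]
ee_rot: [3.141, -0.0, -0.098]
force: [-0.2, -0.5, -3.3]
width: 0.0296
```

```bash
cat > bars.py <<'E'
from h import *
def bars(name,s=None,show=False):
    "score bar angles: silhouette of the extruded bar, projected, against dark background above the flange / ascii"
    s=s or arm.get_state();im=arm.grab_frame('wrist');save(im,name);g=im.astype(int).sum(2)//3
    for H in (HA,HB):
        p=proj('wrist',H+[0,0,.032],s).astype(int)
        sub=g[p[1]-32:p[1]+33,p[0]-34:p[0]+35]
        for row in sub[::3]: print(''.join(' .:-=+*#%@'[min(9,v//26)] for v in row[::2]))
        for a in (45,0,-45):
            w=np.radians(a)+PSI;d=np.array([np.cos(w),np.sin(w),0])*.013
            print(a,[((proj('wrist',H+d*k+[0,0,z],s)-p+[34,32])/[2,3]).round(1).tolist() for k in (-1,1) for z in (.022,.043)])
E
python3 -c "
from bars import *
bars('w12.png')"
```

```text
--------=---=---==---====--========
==================----::===========
-=-=====-=====-::::::::::::-==:::::
==========-=-...=*####=--:...::::::
===========-.-%%%%%%%%%%%=-:...::::
==========-.%%%%%*-----*+++=-...:::
=====-====.%%%%%*#=-----=++++-:..::
=========:%%%%#**++-------+++=-:..:
=========.%%%*+++++++-------++=:..:
====--====%%*++++++++==------++-...
-=-======+%*++++++++===----=+++-:..
=========-#++++++++===----+++++-:..
====-=-==+++++++++===----++++++-...
====-===++++++++===----=++++++=:..:
=-====:++++++++===----++++++++-...:
===:::::++++++===---=++++++++-...::
:::::::::-++====---=+++++++=....:::
:::::::::::-==--:-++++++=-....:::::
:::::::::::::::::::........::::::::
:::::::::::::::::::::::::::::::::::
:::::::::::::::::::::::::::::::::::
:::::::::::::::::::::::::::::::::::
45 [[25.3, 14.2], [21.1, 15.5], [13.2, 6.7], [8.1, 7.6]]
0 [[20.0, 15.8], [15.5, 17.2], [18.5, 5.1], [13.8, 5.8]]
-45 [[14.3, 14.3], [9.4, 15.6], [24.3, 6.6], [19.9, 7.5]]
===================================
=========---:::::--================
-======:::::::::::::-==-===========
=====:--.:-=%@@@@@%*-:-============
===:--.--%@%#+@=*#%@@%-:===========
==---.-#@**+=------+%%@*:==========
=---:-@**+-------+%#*@%@*-=========
=::--%*+-------#@%%%#*@@@-=========
--::+@#+---=+###%%%%%##@%#=========
:-:-@@@+----+*##%%@%%##%%%=========
::.-@@@@*----+*##%%%%%##%%=========
::::@@@@*+---=+*##%%%%%##==========
::::%@@@@*+---=+*##%%%%%#*=========
::::=@@@@@@=---=+*##%%%%%#*========
=--::#@@@@@++---=*##%%%%%##========
==-::.#@%@@@+----+*##%%%%%#========
===-::.-%@@@@@---=+*##%%%==========
=-===-::::+#%@%%+-=+**+-===========
========-:::::---==================
===================================
===================================
==============-====================
45 [[20.1, 14.0], [25.0, 15.4], [10.1, 6.3], [14.5, 7.2]]
0 [[14.4, 15.5], [19.0, 17.0], [15.9, 4.8], [20.7, 5.6]]
-45 [[9.1, 13.9], [13.4, 15.3], [21.2, 6.5], [26.3, 7.3]]
```

Run:
```python
from h import *
g,Q=onkey(HB,45,.0744)
plan([(g+[0,0,.09],Q,10),(g,Q,5)])
```

```text
[[10.4, -6.3, -4.1, 0, 0, 4.5], [10.3, -6.2, -4.2, 0, 0, 4.5], [10.4, -6.3, -4.1, 0, 0, 4.5], [10.4, -6.3, -4.1, 0, 0, 4.5], [10.4, -6.2, -4.2, 0, 0, 4.5]]
[[10.4, -6.3, -4.1, 0, 0, 4.5], [10.3, -6.2, -4.2, 0, 0, 4.5], [10.4, -6.3, -4.1, 0, 0, 4.5], [10.4, -6.3, -4.1, 0, 0, 4.5], [10.4, -6.2, -4.2, 0, 0, 4.5]]
[[0, 0, -18, 0, 0, 0], [0, 0, -18, 0, 0, 0], [0, 0, -18, 0, 0, 0], [0, 0, -18, 0, 0, 0], [0, 0, -18, 0, 0, 0]]
```

move_arm --pt "10.4 -6.3 -4.1 0 0 4.5" --pt "10.3 -6.2 -4.2 0 0 4.5" --pt "10.4 -6.3 -4.1 0 0 4.5" --pt "10.4 -6.3 -4.1 0 0 4.5" --pt "10.4 -6.2 -4.2 0 0 4.5"

```text
t: 46.35
eef_pos: [0.6104, -0.0408, 0.3442]
ee_rot: [3.141, -0.0, 0.299]
force: [-0.4, 0.4, -2.6]
width: 0.0295
```

move_arm --pt "10.4 -6.3 -4.1 0 0 4.5" --pt "10.3 -6.2 -4.2 0 0 4.5" --pt "10.4 -6.3 -4.1 0 0 4.5" --pt "10.4 -6.3 -4.1 0 0 4.5" --pt "10.4 -6.2 -4.2 0 0 4.5"

```text
t: 46.77
eef_pos: [0.6623, -0.0721, 0.3233]
ee_rot: [-3.141, -0.0, 0.692]
force: [0.4, 0.5, -3.3]
width: 0.0296
```

move_arm --pt "0 0 -18 0 0 0" --pt "0 0 -18 0 0 0" --pt "0 0 -18 0 0 0" --pt "0 0 -18 0 0 0" --pt "0 0 -14 0 0 0"

```text
t: 47.18
eef_pos: [0.6614, -0.0719, 0.236]
ee_rot: [-3.141, 0.001, 0.688]
force: [-0.9, 0.1, -3.5]
width: 0.0297
```

move_arm --pt "0 0 -4 0 0 0" --pt "0 0 0 0 0 0" --pt "0 0 0 0 0 0" --pt "0 0 0 0 0 0" --pt "0 0 0 0 0 0"

```text
t: 47.6
eef_pos: [0.6621, -0.0718, 0.2354]
ee_rot: [3.14, -0.002, 0.688]
force: [-0.7, 0.2, -1.9]
width: 0.0293
```

Run:
```python
from arc import *
feel(HB);g,Q=onkey(HB,45,.044)
plan([(g+[0,0,.022],Q,1),(g+[0,0,.008],Q,4),(g,Q,5)])
s=arm.get_state();im=arm.grab_frame('wrist');hsv=cv2.cvtColor(im,cv2.COLOR_RGB2HSV);m=cv2.inRange(hsv,(20,110,60),(36,255,255))
k,l,st,c=cv2.connectedComponentsWithStats(m);i=1+st[1:,4].argmax();print(st[i],c[i])
```

```text
F [-0.7  0.2 -1.9] normal 0.6 mom [-0.05 -0.06  0.03] ang 45.0 g [ 0.6625 -0.0717  0.0761] w 0.029253418372318693
[[-0.2, 0, -10.1, 0, 0.2, 0], [0, 0, -3.5, 0, 0, 0], [0, 0, -3.5, 0, 0, 0], [0, 0, -3.5, 0, 0, 0], [0, 0, -3.5, 0, 0, 0]]
[[0, 0, -1.6, 0, 0, 0], [0, 0, -1.6, 0, 0, 0], [0, 0, -1.6, 0, 0, 0], [0, 0, -1.6, 0, 0, 0], [0, 0, -1.6, 0, 0, 0]]
[  278   138    86   209 16638] [320.98371198 239.69822094]
```

move_arm --pt "-0.3 -0.3 -6 0 0 0" --pt "0 0 -6 0 0 0" --pt "0 0 -2 0 0 0" --pt "0 0 -2 0 0 0" --pt "0 0 0 0 0 0"

```text
t: 48.07
eef_pos: [0.6611, -0.0722, 0.2173]
ee_rot: [-3.141, 0.0, 0.688]
force: [-0.1, -0.3, -2.6]
width: 0.0295
```

move_arm --pt "0 0 -2 0 0 0" --pt "0 0 -2 0 0 0" --pt "0 0 0 0 0 0" --pt "0 0 0 0 0 0" --pt "0 0 0 0 0 0"

```text
t: 48.48
eef_pos: [0.6612, -0.0721, 0.2141]
ee_rot: [3.142, -0.001, 0.688]
force: [-1.0, 0.5, -1.8]
width: 0.0293
```

Run:
```python
from arc import *
arc(HB,45,-45,20);arc(HB,-45,-60,5)
```

```text
[[4.3, -5.6, 0, 0, 0, -4.5], [3.8, -6, 0, 0, 0, -4.5], [3.3, -6.2, 0, 0, 0, -4.5], [2.8, -6.5, 0, 0, 0, -4.5], [2.4, -6.7, 0, 0, 0, -4.5]]
[[1.8, -6.8, 0, 0, 0, -4.5], [1.2, -7, 0, 0, 0, -4.5], [0.7, -7, 0, 0, 0, -4.5], [0.1, -7.1, 0, 0, 0, -4.5], [-0.4, -7, 0, 0, 0, -4.5]]
[[-0.9, -7, 0, 0, 0, -4.5], [-1.6, -6.9, 0, 0, 0, -4.5], [-2, -6.8, 0, 0, 0, -4.5], [-2.6, -6.6, 0, 0, 0, -4.5], [-3.1, -6.3, 0, 0, 0, -4.5]]
[[-3.5, -6.1, 0, 0, 0, -4.5], [-4.1, -5.8, 0, 0, 0, -4.5], [-4.4, -5.5, 0, 0, 0, -4.5], [-4.9, -5.1, 0, 0, 0, -4.5], [-5.3, -4.7, 0, 0, 0, -4.5]]
[[-3.7, -2.9, 0, 0, 0, -3], [-3.9, -2.7, 0, 0, 0, -3], [-4, -2.5, 0, 0, 0, -3], [-4.1, -2.3, 0, 0, 0, -3], [-4.2, -2, 0, 0, 0, -3]]
```

move_arm --pt "0 0 -3 0 0 0" --pt "0 0 -3 0 0 0" --pt "0 0 -2.5 0 0 0" --pt "0 0 -2 0 0 0" --pt "0 0 0 0 0 0"

```text
t: 48.9
eef_pos: [0.6615, -0.0722, 0.2035]
ee_rot: [3.141, -0.001, 0.689]
force: [-1.1, 2.2, 3.3]
width: 0.0296
```

move_arm --pt "4.3 -5.6 0.5 0 0 -4.5" --pt "3.8 -6 0 0 0 -4.5" --pt "3.3 -6.2 0 0 0 -4.5" --pt "2.8 -6.5 0 0 0 -4.5" --pt "2.4 -6.7 0 0 0 -4.5"

```text
t: 49.32
eef_pos: [0.6778, -0.1034, 0.2033]
ee_rot: [-3.141, 0.0, 0.292]
force: [-2.6, 3.5, -2.1]
width: 0.0294
```

move_arm --pt "1.8 -6.8 0 0 0 -4.5" --pt "1.2 -7 0 0 0 -4.5" --pt "0.7 -7 0 0 0 -4.5" --pt "0.1 -7.1 0 0 0 -4.5" --pt "-0.4 -7 0 0 0 -4.5"

```text
t: 49.73
eef_pos: [0.681, -0.138, 0.2032]
ee_rot: [-3.141, 0.001, -0.101]
force: [-2.2, 4.2, -1.8]
width: 0.0291
```

move_arm --pt "-0.9 -7 0 0 0 -4.5" --pt "-1.6 -6.9 0 0 0 -4.5" --pt "-2 -6.8 0 0 0 -4.5" --pt "-2.6 -6.6 0 0 0 -4.5" --pt "-3.1 -6.3 0 0 0 -4.5"

```text
t: 50.15
eef_pos: [0.6706, -0.1713, 0.2031]
ee_rot: [-3.141, 0.001, -0.494]
force: [-2.8, 6.4, -1.5]
width: 0.0297
```

move_arm --pt "-3.5 -6.1 0 0 0 -4.5" --pt "-4.1 -5.8 0 0 0 -4.5" --pt "-4.4 -5.5 0 0 0 -4.5" --pt "-4.9 -5.1 0 0 0 -4.5" --pt "-5.3 -4.7 0 0 0 -4.5"

```text
t: 50.57
eef_pos: [0.6483, -0.1981, 0.2031]
ee_rot: [3.141, 0.001, -0.887]
force: [-1.2, 8.2, -0.9]
width: 0.0298
```

```bash
python3 -c "
from arc import *
feel(HB)"
```

```text
F [-1.2  8.2 -0.9] normal 4.23 mom [ 3.13  0.59 -0.11] ang -45.2 g [ 0.6482 -0.198   0.0438] w 0.02975132479988365
```

move_arm --pt "-3.7 -2.9 0 0 0 -3" --pt "-3.9 -2.7 0 0 0 -3" --pt "-4 -2.5 0 0 0 -3" --pt "0 0 0 0 0 0" --pt "0 0 0 0 0 0"

```text
t: 50.98
eef_pos: [0.6371, -0.2061, 0.2033]
ee_rot: [-3.141, 0.001, -1.04]
force: [0.4, 6.6, -2.2]
width: 0.03
```

```bash
python3 -c "
from arc import *
feel(HB)"
```

```text
F [ 0.4  6.6 -2.2] normal 3.71 mom [ 2.14  0.03 -0.13] ang -54.0 g [ 0.6371 -0.206   0.044 ] w 0.02995207556908249
```

move_arm --pt "-4.1 -2.3 0 0 0 -3" --pt "0 0 0 0 0 0" --pt "0 0 0 0 0 0" --pt "0 0 0 0 0 0" --pt "0 0 0 0 0 0"

```text
t: 51.4
eef_pos: [0.6332, -0.2084, 0.2033]
ee_rot: [-3.141, 0.0, -1.092]
force: [0.7, 5.7, -1.9]
width: 0.0296
```

```bash
python3 -c "
from arc import *
feel(HB)"
```

```text
F [ 0.7  5.7 -1.9] normal 3.21 mom [ 2.25 -0.08  0.02] ang -56.9 g [ 0.6332 -0.2084  0.044 ] w 0.029554999230536647
```

move_arm --pt "-4.2 -2 0 0 0 -3" --pt "0 0 0 0 0 0" --pt "0 0 0 0 0 0" --pt "0 0 0 0 0 0" --pt "0 0 0 0 0 0"

```text
t: 51.82
eef_pos: [0.6294, -0.2104, 0.2034]
ee_rot: [-3.141, -0.0, -1.143]
force: [0.6, 6.2, -3.7]
width: 0.0298
```

```bash
python3 -c "
from arc import *
feel(HB);arc(HB,-60,-62,1)"
```

```text
F [ 0.6  6.2 -3.7] normal 3.13 mom [ 2.18 -0.52  0.43] ang -59.9 g [ 0.6295 -0.2103  0.0441] w 0.029841898031047073
[[-2.9, -1.2, 0, 0, 0, -2], [0, 0, 0, 0, 0, 0], [0, 0, 0, 0, 0, 0], [0, 0, 0, 0, 0, 0], [0, 0, 0, 0, 0, 0]]
```

Run:
```python
from arc import *
arc(HB,-60,-51,4)
```

```text
[[3.2, 1.5, 0, 0, 0, 2.2], [3.1, 1.7, 0, 0, 0, 2.3], [3.1, 1.7, 0, 0, 0, 2.2], [3, 1.9, 0, 0, 0, 2.3], [0, 0, 0, 0, 0, 0]]
```

move_arm --pt "3.2 1.5 0 0 0 2.2" --pt "3.1 1.7 0 0 0 2.3" --pt "3.1 1.7 0 0 0 2.2" --pt "3 1.9 0 0 0 2.3" --pt "0 0 0 0 0 0"

```text
t: 52.23
eef_pos: [0.6419, -0.2043, 0.2036]
ee_rot: [3.141, -0.001, -0.985]
force: [0.8, -1.2, -2.8]
width: 0.0298
```

```bash
python3 -c "
from arc import *
feel(HB)"
```

```text
F [ 0.8 -1.2 -2.8] normal 0.06 mom [-0.02 -0.05  0.01] ang -50.8 g [ 0.642  -0.2044  0.0443] w 0.029782899710831874
```

move_arm --pt "0 0 5 0 0 0" --pt "0 0 8 0 0 0" --pt "0 0 8 0 0 0" --pt "0 0 10 0 0 0" --pt "0 0 20 0 0 0"

```text
t: 52.65
eef_pos: [0.6405, -0.2045, 0.2547]
ee_rot: [3.139, 0.001, -0.988]
force: [0.0, -0.4, -3.3]
width: 0.0297
```

move_arm --pt "0 0 20 0 0 0" --pt "0 0 20 0 0 0" --pt "0 0 20 0 0 0" --pt "0 0 20 0 0 0" --pt "0 0 0 0 0 0"

```text
t: 53.07
eef_pos: [0.6423, -0.2049, 0.3415]
ee_rot: [-3.136, -0.007, -0.987]
force: [0.2, -0.2, -0.7]
width: 0.0295
```

Run:
```python
from arc import *
feel(HB);plan([(fx(.10,0,.21),tilt(0),10)])
```

```text
F [ 0.2 -0.2 -0.7] normal 0.08 mom [-0.02 -0.25 -0.02] ang -50.9 g [ 0.6437 -0.2053  0.1822] w 0.029493172072341756
[[-8.5, 19.5, 2.8, 0, 0.1, 5.1], [-8.4, 19.5, 2.8, 0, 0, 5.1], [-8.4, 19.5, 2.7, 0, 0.1, 5.1], [-8.5, 19.6, 2.8, 0, 0, 5.1], [-8.4, 19.5, 2.8, 0, 0.1, 5.1]]
[[-8.4, 19.6, 2.8, 0, 0, 5.1], [-8.4, 19.6, 2.7, 0, 0.1, 5.1], [-8.5, 19.6, 2.8, 0, 0, 5.1], [-8.4, 19.6, 2.8, -0.1, 0, 5.1], [-8.4, 19.6, 2.8, 0, 0.1, 5]]
```

move_arm --pt "-8.5 19.5 2.8 0 0 5.1" --pt "-8.4 19.5 2.8 0 0 5.1" --pt "-8.4 19.5 2.7 0 0 5.1" --pt "-8.5 19.6 2.8 0 0 5.1" --pt "-8.4 19.5 2.8 0 0 5.1"

```text
t: 53.48
eef_pos: [0.5983, -0.1062, 0.3494]
ee_rot: [-3.142, -0.001, -0.538]
force: [0.6, 0.6, -1.4]
width: 0.0296
```

move_arm --pt "-8.4 19.6 2.8 0 0 5.1" --pt "-8.4 19.6 2.7 0 0 5.1" --pt "-8.5 19.6 2.8 0 0 5.1" --pt "-8.4 19.6 2.8 0 0 5.1" --pt "-8.4 19.6 2.8 0 0 5"

```text
t: 53.9
eef_pos: [0.5562, -0.0082, 0.3635]
ee_rot: [-3.141, -0.001, -0.095]
force: [0.3, 0.5, -2.6]
width: 0.0295
```

move_arm --pt "0 0 0 0 0 0" --pt "0 0 0 0 0 0" --pt "0 0 0 0 0 0" --pt "0 0 0 0 0 0" --pt "0 0 0 0 0 0"

```text
t: 54.32
eef_pos: [0.5572, -0.0095, 0.3627]
ee_rot: [3.141, -0.0, -0.1]
force: [0.0, -0.9, -2.4]
width: 0.0296
```

```bash
python3 -c "
from bars import *
s=arm.get_state();bars('w13.png',s)
im=cv2.imread('pics/w13.png');hsv=cv2.cvtColor(im,cv2.COLOR_BGR2HSV);m=cv2.inRange(hsv,(20,110,60),(36,255,255))
k,l,st,c=cv2.connectedComponentsWithStats(m);i=1+st[1:,4].argmax();print(st[i],c[i])
# precise: angle of the dark/bright bar edges by gradient histogram inside the flange
g=cv2.cvtColor(im,cv2.COLOR_BGR2GRAY)
for H in (HA,HB):
    p=proj('wrist',H+[0,0,.035],s).astype(int);e=cv2.Canny(g[p[1]-32:p[1]+33,p[0]-34:p[0]+35],40,120)
    L=cv2.HoughLinesP(e,1,np.pi/360,12,minLineLength=14,maxLineGap=3)
    for q in ([] if L is None else L[:,0]):
        a=[at_z('wrist',(q[j]+p[0]-34.,q[j+1]+p[1]-32.),.043,s)[:2] for j in (0,2)];d=a[1]-a[0];print(q,((np.degrees(np.arctan2(d[1],d[0])-PSI)+90)%180-90).round(1),(np.hypot(*d)*1e3).round(0))
    print()
"
```

```text
=---------====---=======-==-=--====
==================-:::::-==========
==-======-====-:::::::::::::-======
=============:::+#%%%#*=-:::..:::::
===========-.=@%%%%%%#%%%%--....:::
==-=======-.%%%%%+-----#++++-:...::
==========.%%%%%*#=------++++--...:
=========:#%%%#*##+=------=+++-:..:
=========:%%%*###++++-------++=-...
-=--===-=-%%*##++++++==------++-:..
==-======-%*##++++++===----=+++=:..
==========*#+++++++===----+++++-:..
=======-=++++++++====----++++++-:..
=====--=++++++++===----=+++++++-...
====-==++++++++===----++++++++-...:
====::::++++++===----++++++++-...::
=:::::::::++====---=++++++++:...:::
::::::::::::==--:-++++++=-....:::::
:::::::::::::::::::........::::::::
:::::::::::::::::::::::::::::::::::
:::::::::::::::::::::::::::::::::::
:::::::::::::::::::::::::::::::::::
45 [[25.5, 14.1], [21.2, 15.5], [13.3, 6.6], [8.1, 7.5]]
0 [[20.2, 15.8], [15.6, 17.2], [18.6, 5.0], [13.8, 5.7]]
-45 [[14.5, 14.3], [9.5, 15.6], [24.5, 6.5], [20.0, 7.3]]
===================================
=========--::::::-=================
======-:-::-::::::::-==============
====:--:.:-#%@@@@@%+::-=-===
[... 636 characters left out ...]
===================
45 [[19.9, 14.1], [24.8, 15.4], [9.8, 6.4], [14.2, 7.2]]
0 [[14.1, 15.6], [18.7, 17.0], [15.6, 4.8], [20.4, 5.5]]
-45 [[8.8, 14.0], [13.1, 15.4], [21.0, 6.5], [26.1, 7.3]]
[  280   138    85   209 16615] [321.836774   239.87222389]
[28 51 48 28] -45.2 24.0
[36 50 67 16] -46.2 36.0
[32 16 49 28] 53.1 15.0
[29 51 50 28] -46.5 25.0
[10 43 31 17] -44.0 27.0
[22 48 36 34] -49.1 16.0
[60 44 63 29] -16.2 12.0
[ 1 48 15 38] -58.2 14.0
[36 53 54 49] -78.6 15.0
[56 11 62 26] 18.0 12.0

[ 5 35 37  5] -45.1 32.0
[ 6 50 45 11] -42.9 40.0
[36 39 52 23] -42.6 17.0
[19 55 52 22] -42.6 34.0
[24 21 40  7] -47.2 15.0
[17 50 49 19] -43.7 33.0
[ 1 45 18 44] -86.3 13.0
[15 30 34  4] -33.6 23.0
```

Run:
```python
from h import *
s=dict(eef_pos=np.array([0.4356547,-0.31984654,0.34913921]),ee_rot=[-3.1407698,.0029134,.1432262])
C=np.array([at_z('wrist',p,.003,s)[:2] for p in [(300,27),(441,46),(389,324),(272,310)]])
print(C.round(4),C.mean(0));d=[np.linalg.norm(C[i]-C[i-1]) for i in range(4)];print(np.round(d,3))
ax=(C[0]+C[1]-C[2]-C[3])/2;print('yaw',np.degrees(np.arctan2(ax[1],ax[0])))
c=C.mean(0);w=np.arctan2(ax[1],ax[0]);u=np.array([np.cos(w),np.sin(w)])
# spanner extent -75..+111 along its x (= -u): centre of extent is 18 mm to the fork side
G=c+u*.018;print('grip target',G)
Q=R.from_euler('z',w)*R.from_euler('x',np.pi);g=np.r_[G,.0249]
plan([(fx(.0,-.12,.20),tilt(0),5),(g+[0,0,.14],Q,10),(g+[0,0,.02],Q,5)])
```

```text
[[ 0.5776 -0.2834]
 [ 0.5806 -0.3913]
 [ 0.3418 -0.3967]
 [ 0.341  -0.288 ]] [ 0.46023063 -0.33985776]
[0.237 0.108 0.239 0.109]
yaw 1.2142356748740546
grip target [ 0.47822659 -0.33947632]
[[-22.1, -21.9, -0.7, 0, 0, 0], [-22.1, -21.9, -0.7, 0, 0, 0.1], [-22.1, -21.9, -0.6, 0, 0, 0], [-22.1, -21.9, -0.7, 0, 0, 0], [-22.1, -21.9, -0.7, 0, 0, 0]]
[[3.2, -22.1, -3.5, 0, 0, 0.7], [3.1, -22, -3.5, 0, 0, 0.7], [3.2, -22.1, -3.5, 0, 0, 0.7], [3.1, -22, -3.5, 0, 0, 0.7], [3.2, -22, -3.5, 0, 0, 0.7]]
[[3.1, -22.1, -3.6, 0, 0, 0.6], [3.2, -22, -3.5, 0, 0, 0.7], [3.1, -22.1, -3.5, 0, 0, 0.7], [3.1, -22, -3.5, 0, 0, 0.7], [3.2, -22.1, -3.5, 0, 0, 0.7]]
[[0, 0, -24, 0, 0, 0], [0, 0, -24, 0, 0, 0], [0, 0, -24, 0, 0, 0], [0, 0, -24, 0, 0, 0], [0, 0, -24, 0, 0, 0]]
```

move_arm --pt "-22.1 -21.9 -0.7 0 0 0" --pt "-22.1 -21.9 -0.7 0 0 0.1" --pt "-22.1 -21.9 -0.6 0 0 0" --pt "-22.1 -21.9 -0.7 0 0 0" --pt "-22.1 -21.9 -0.7 0 0 0"

```text
t: 54.78
eef_pos: [0.4455, -0.1196, 0.3593]
ee_rot: [3.141, -0.0, -0.098]
force: [0.5, -0.6, -1.8]
width: 0.0299
```

move_arm --pt "3.2 -22.1 -3.5 0 0 0.7" --pt "3.1 -22 -3.5 0 0 0.7" --pt "3.2 -22.1 -3.5 0 0 0.7" --pt "3.1 -22 -3.5 0 0 0.7" --pt "3.2 -22 -3.5 0 0 0.7"

```text
t: 55.2
eef_pos: [0.4623, -0.2302, 0.3419]
ee_rot: [3.141, -0.001, -0.037]
force: [-0.2, 1.0, -1.5]
width: 0.0297
```

move_arm --pt "3.1 -22.1 -3.6 0 0 0.6" --pt "3.2 -22 -3.5 0 0 0.7" --pt "3.1 -22.1 -3.5 0 0 0.7" --pt "3.1 -22 -3.5 0 0 0.7" --pt "3.2 -22.1 -3.5 0 0 0.7"

```text
t: 55.62
eef_pos: [0.4779, -0.3406, 0.3239]
ee_rot: [3.142, -0.0, 0.023]
force: [0.6, 1.4, -2.3]
width: 0.0298
```

move_arm --pt "0 0 -24 0 0 0" --pt "0 0 -24 0 0 0" --pt "0 0 -24 0 0 0" --pt "0 0 -24 0 0 0" --pt "0 0 -24 0 0 0"

```text
t: 56.03
eef_pos: [0.4778, -0.3396, 0.2031]
ee_rot: [3.141, -0.001, 0.022]
force: [1.0, -0.9, -2.7]
width: 0.0293
```

move_arm --pt "0 0 0 0 0 0" --pt "0 0 0 0 0 0" --pt "0 0 0 0 0 0" --pt "0 0 0 0 0 0" --pt "0 0 0 0 0 0"

```text
t: 56.45
eef_pos: [0.4787, -0.3391, 0.2061]
ee_rot: [3.14, -0.003, 0.023]
force: [0.6, -0.0, -2.7]
width: 0.0298
```

```bash
python3 -c "
from arc import *
feel(HB)"
```

```text
F [ 0.6 -0.  -2.7] normal -0.03 mom [-0.06 -0.    0.03] ang 6.9 g [ 0.4792 -0.3393  0.0468] w 0.029761125804233287
```

move_arm --pt "0 0 -6 0 0 0" --pt "0 0 -6 0 0 0" --pt "0 0 -5 0 0 0" --pt "0 0 -2 0 0 0" --pt "0 0 0 0 0 0"

```text
t: 56.87
eef_pos: [0.4778, -0.3388, 0.185]
ee_rot: [3.142, 0.0, 0.024]
force: [-2.4, 0.3, 1.0]
width: 0.0293
```

move_arm --pt "0 0 0 0 0 0" --pt "0 0 0 0 0 0" --pt "0 0 0 0 0 0" --pt "0 0 0 0 0 0" --pt "0 0 0 0 0 0"

```text
t: 57.28
eef_pos: [0.4782, -0.3388, 0.1854]
ee_rot: [3.141, -0.001, 0.023]
force: [0.3, -0.5, -2.5]
width: 0.0296
```

move_arm --pt "0 0 -0.7 0 0 0" --pt "0 0 -0.7 0 0 0" --pt "0 0 0 0 0 0" --pt "0 0 0 0 0 0" --pt "0 0 0 0 0 0"

```text
t: 57.7
eef_pos: [0.4781, -0.3389, 0.1844]
ee_rot: [3.141, -0.001, 0.023]
force: [-3.5, 0.1, 4.5]
width: 0.0301
```

move_arm --pt "0 0 0 0 0 0" --pt "0 0 0 0 0 0" --pt "0 0 0 0 0 0" --pt "0 0 0 0 0 0" --pt "0 0 0 0 0 0" --claw 0

```text
t: 58.12
eef_pos: [0.4782, -0.3388, 0.1839]
ee_rot: [3.141, -0.001, 0.023]
force: [0.9, -0.0, 0.1]
width: 0.0573
```

move_arm --pt "0 0 0 0 0 0" --pt "0 0 0 0 0 0" --pt "0 0 0 0 0 0" --pt "0 0 10 0 0 0" --pt "0 0 20 0 0 0"

```text
t: 58.53
eef_pos: [0.4772, -0.3385, 0.2126]
ee_rot: [-3.14, 0.003, 0.023]
force: [0.5, 0.6, 0.7]
width: 0.0865
```

move_arm --pt "-5 0 30 0 0 0" --pt "-10 0 30 0 0 0" --pt "-10 0 30 0 0 0" --pt "-10 0 30 0 0 0" --pt "-10 0 30 0 0 0"

```text
t: 58.95
eef_pos: [0.4322, -0.3387, 0.3664]
ee_rot: [3.141, -0.001, 0.023]
force: [2.2, -0.4, -0.1]
width: 0.0875
```

move_arm --pt "0 0 0 0 0 0" --pt "0 0 0 0 0 0" --pt "0 0 0 0 0 0" --pt "0 0 0 0 0 0" --pt "0 0 0 0 0 0"

```text
t: 59.37
eef_pos: [0.4331, -0.3387, 0.3629]
ee_rot: [-3.141, 0.001, 0.023]
force: [0.1, -0.6, -1.2]
width: 0.0873
```

Run:
```python
from sp import *
s,im=spanner('w14.png');print(s['eef_pos'])
# mat dark mask extents
c=np.array([.4602,-.3399]);
for n in ('top','side'):
    arm.grab_frame(n)
    for t,z in (('meter',0),('lens_post',0),('jar',0),('spanner_grip',.014)):
        r=arm.spot_point(t,n);print(n,t,[(round(x['score'],2),np.round(at_z(n,x['xy'],z)[:2],3).tolist()) for x in r[:2]])
```

```text
yellow rect 490.3574523925781 -339.21875 122.82576751708984 29.561128616333008 1.1340457201004028 [ 304   64   40  160 5048]
spanner_grip [(0.75, [324.0, 163.0], [0.4766, -0.3405])]
spanner_fork [(0.72, [322.0, 264.0], [0.388, -0.3404])]
[ 0.43306441 -0.33870931  0.36292732]
top meter [(0.8, [0.496, 0.325])]
top lens_post []
top jar [(0.96, [0.664, 0.4])]
top spanner_grip []
side meter [(0.93, [0.486, 0.332]), (0.68, [0.671, -0.4])]
side lens_post [(0.62, [0.673, -0.407])]
side jar [(0.67, [0.674, 0.401])]
side spanner_grip [(0.93, [0.478, -0.334])]
```

move_arm --pt "1.7 33.4 0 0 0 -1.4" --pt "1.7 33.4 -4 0 0 -1.4" --pt "1.7 33.4 -4 0 0 -1.4" --pt "1.7 33.4 -5 0 0 -1.4" --pt "1.7 33.4 -5 0 0 -1.4"

```text
t: 60.43
eef_pos: [0.4413, -0.1706, 0.346]
ee_rot: [3.141, -0.001, -0.101]
force: [-0.3, 0.4, -0.0]
width: 0.0879
```

move_arm --pt "0 0 0 0 0 0" --pt "0 0 0 0 0 0" --pt "0 0 0 0 0 0" --pt "0 0 0 0 0 0" --pt "0 0 0 0 0 0"

```text
t: 60.85
eef_pos: [0.4416, -0.1727, 0.3461]
ee_rot: [3.141, -0.001, -0.1]
force: [-0.1, -0.5, 0.2]
width: 0.0872
```

```bash
python3 chk.py -.1725 w15
python3 - <<'E'
from h import *
s=arm.get_state();im=cv2.imread('pics/w15.png').astype(int).sum(2)//3
H=proj('wrist',HB+[0,0,.04],s).astype(int);print(H,HB)
sub=im[max(H[1]-45,0):H[1]+45,H[0]-45:H[0]+45]
for r in sub[::4]: print(''.join(' .:-=+*#%@'[min(9,v//26)] for v in r[::2]))
for a in (-45,-41,-37):
    w=np.radians(a)+PSI;d=np.array([np.cos(w),np.sin(w),0]);n=np.array([-d[1],d[0],0])
    # edges at the top ends of the side faces
    print(a,[((proj('wrist',HB+d*.013*i+n*.008*j+[0,0,.038],s)-[H[0]-45,max(H[1]-45,0)])/[2,4]).round(1).tolist() for i,j in ((-1,-1),(-1,1),(1,-1),(1,1))])
E
```

```text
tool err [0.02 0.04 0.13] [ 0.  -1.5  1.8]
0.06 [317.7 156.5]
0.071 [317.6 136.6]
0.084 [317.5 112.5]
0.092 [317.4  97.4]
blob [ 85 100  15  20 197] [359.94923858 187.04060914]
blob [  0 102  19  18 312] [276.16346154 187.24358974]
crop origin 242 56
114 252 [94, 92, 95, 95, 95, 95, 93, 97, 96, 95, 96, 95, 97, 64, 66, 63, 115, 149, 213, 234, 229, 227, 227, 228, 228, 227, 228, 231, 131, 64, 69, 67, 68, 69, 68, 68, 67, 132, 232, 230, 231, 231, 231, 230, 232, 232, 235, 232, 232, 187, 133, 92, 92, 95, 79, 181, 192, 192, 192, 190, 190, 189, 191, 190, 186]
136 252 [93, 93, 92, 92, 90, 93, 90, 92, 93, 94, 92, 92, 92, 93, 65, 62, 81, 142, 198, 238, 233, 229, 229, 229, 229, 229, 230, 229, 229, 229, 229, 229, 230, 230, 230, 230, 230, 230, 230, 230, 230, 231, 229, 229, 230, 231, 234, 228, 219, 169, 129, 93, 94, 94, 80, 194, 188, 187, 191, 191, 191, 190, 189, 190, 189]
158 252 [63, 61, 65, 61, 61, 62, 63, 63, 58, 58, 59, 61, 63, 61, 62, 62, 56, 140, 166, 232, 234, 227, 226, 228, 229, 229, 228, 228, 227, 231, 228, 165, 240, 240, 237, 232, 228, 229, 229, 229, 230, 229, 231, 230, 230, 232, 234, 224
[... 332 characters left out ...]
*++=-:-=%%:::----
------------:-+**##%%%%##**++=-:--::%%#:::---
-------------**####%%##***+=-:--::%%%%#:::---
------------.:###%%#***++=----::#%%##%#:::---
-------------:=+%#***++==-:--:*%%%%%%%-:::---
-------------:.#++*++==-::-:+%##%%%%%*::::---
-------------::.#%=+=---::-%%%%%%%%%+::::----
---------------.:.#%%++::#%%%%%%%%#:::::-----
----------------:::.-#########%#:::::::------
-------------------::::..::::::::::::--------
---------------------:-.::::::::..-----------
---------------------------------------------
-45 [[20.9, 10.5], [12.1, 6.2], [34.0, 3.1], [25.2, -1.4]]
-41 [[21.7, 10.6], [12.3, 6.6], [33.8, 2.6], [24.4, -1.4]]
-37 [[22.4, 10.6], [12.6, 7.0], [33.5, 2.2], [23.6, -1.5]]
```

```bash
python3 -c "
from station import arm
print(arm.job_done())"
```

```text
the job is handed in; nothing more can be done
None
```

I rolled both barrels until their flats faced up, turned both clamp screws to their stops with the spanner, laid the spanner back on its mat and handed the job in.

**Barrels:** Only two of the four were there, in the outer nests at y = ±172.5 mm. I turned them about 155° (right) and 81° (left) in their V-nests, using several grips for each. The last close-up views showed the flat up with its holes centred on both. The right one measured about 1° off vertical and looked unchanged when I checked it again at the end. The left one looked under about 1°, judged from that single picture rather than a fitted angle, and I did not look at it again after clamping.

**Clamps:** I turned both screws only after the barrels were done. On each one the resistance rose well above the 0.2 N m the screw itself needs, so I take both to be at their stops. The images put the key bars at about −45° for a and −43° to −45° for b. Reading b's angle was less certain, and I pushed b about 3° less past its stop than a because the barrel tail was close.

**Spanner:** It was knocked about 4 cm before I picked it up, so I located it again first. It now lies flat and centred on the mat; its measured outline of 123 x 30 mm matches the handle.

**Bystanders:** The meter, lens post and jar were still where they had been, within measuring error. The top camera's detector missed the lens post and the spanner in its last picture, but the side camera found both.

The largest outside force I read during the run was about 13 N, and the run took 61 s.

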